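# Close the sunk vent valve of a gearbox leak-test box

## Robot

A 6-joint arm with a two-finger parallel gripper is mounted at the origin on the work surface. World frame = base frame: x ahead of the robot, y to its left, z up, the work surface at z = 0. Lengths are in mm, angles in rad, forces in N, time in s.
With the tool pointing down it reaches from about 425 to 925 mm from the base axis. Payload 12.5 kg.
Tool frame: the origin (TCP) lies at the very end of the fingers, on their centre line; the grasp point (between the pads) lies behind it (ctrl.pinch_z is the y of the grasp point in the tool frame, in mm); y points along the fingers, z is the direction in which the jaws open and shut, and the axes are right-handed (so a half turn about y gives the same grasp; the last joint's range is limited). The gripper opens to 85 mm and grips with 20 to 120 N. Pads are 22 mm wide; open, the fingers measure 114 mm over their backs; the gripper's body (76 mm by 85 mm) begins 54 mm behind the grasp point. The pads swing forward as they close: fully open they stand 13 mm farther back than shut.
Start: joints at [-1.248, 0.491, 1.559, -0, 1.092, -0.106], TCP at [259.886, -568.422, 231.327] pointing down, gripper open.
Joint ranges: [-3.1, 3.1], [-0.84, 2.19], [0.05, 2.79], [-1.13, 4.28], [0.06, 2.93], [-2.69, 2.69]. Speed limits (rad/s): [2.22, 2.22, 2.79, 3.14, 3.14, 3.14].

## Interface

Orientations are given as a unit quaternion [w, x, y, z].
In Python, from station import monitor, imaging, workorder, ctrl gives the robot as it stands. The module is installed in compiled form; this text tells all that it offers.
- The arm moves only by the tool play_rows, never from a script. Its argument "moves" is a list of rows, each a list of 3 entries, a list of its own where there are three numbers: the opening, from 0 (shut) to 1 (fully open), then the shift along the tool's x, y, z in mm, then the turn, a rotation vector about the tool's x, y, z in degrees. In form: [[fingers, [tx, ty, tz], [ax, ay, az]], ...]. A call has 1 to 5 rows; each row shifts and turns the commanded pose from where the row before left it, along the tool's axes as they then stand; what a row does not reach is not made up. A row lasts 1/12 s, in which the tool goes at most 41.7 mm and 7.16 degrees, less where a joint would pass 70% of its speed; a pose out of reach is approached as far as the arm can. A call with a gripper value outside its range is refused whole. The fingers move at their own pace and stop on an object; "squeeze" is the grip in N (left out, the last holds). Time passes only in rows, so rows that do not move let the fingers close. It gives the time, the measured TCP pose, the force and the opening at its end, in the units of the state.
- monitor.sense(): the state, without advancing time (a new reading comes with each control period).
- imaging.snapshot(name): name is "scene" or "top" or "wrist"; returns the picture (420x560x3 uint8, red, green, blue); there is no depth.
- imaging.get_calibration(name): a dict with "fx", "fy", "cx", "cy" (pixels), "T" (4x4, takes a point from camera to world coordinates). Camera axes: x right, y up, looking along -z (the intrinsics and any distortion apply to the point x, -y, -z); pixel columns grow to the right and rows downward; lengths in mm; the calibration is good to about 2 mm. A picture is of the moment at which its call begins: read the wrist's pose just before it. get_calibration takes no time and is no camera call; for the wrist camera it gives the pose at the moment of the call.
- workorder.finish_job(): hands the job in, once; it reports no verdict.
The state is a dict: "time_s": time; "q": joint angles; "qvel": joint speeds; "joint_torque": joint torques, N m; "ee_pos": TCP position; "tcp_rot": TCP orientation; "wrist_force": force on the tool from outside, world axes, zero at the start; "torque": the same for the moment, N m; "gripper_width": opening from 0.0 (shut) to 1.0 (fully open).
Only numpy, scipy, OpenCV 4.12 (cv2) and the standard library are available. Lean on these libraries where they do the work, as an engineer would, in place of code of your own. Each camera call takes 0.05 s, during which the arm holds its last target.

## Task

Get the leak-test box ready for the next gearbox: slide the clear shutter off the round hand opening in its guard plate, reach in and turn the sunk vent knob clockwise until you feel the needle land on its seat and it is snug, finger-tight but never forced, then slide the shutter fully shut again. Leave the bolts, the bearing and the wrench on the bench where they are.

Things in the scene. Friction and masses are not known exactly. Their poses are not given: they have to be found in the camera images.
- test_box: Leak-test box: grey sheet-steel case, 190 (x) x 290 (y) x 120 mm high, fixed on the bench. Origin: centre of its underside; z up, x and y along its sides; it may stand turned by up to 0.45 rad. Its flat top, 120 mm above the bench, is an aluminium guard plate 4 mm thick. Two rails for the shutter run on it along y at x +-63.5 mm, 6 mm wide, their tops 126.5 mm above the bench.
- opening (a point): Centre of the round hand opening in the guard plate, 100 mm across, at the plate's upper face; at x 0, y +65 mm in the box's frame; axes as the box's. The well below it is 180 x 147 mm wide inside (x, y), its floor 45 mm above the bench.
- vent_knob: Black bar knob of the vent needle valve, in the middle of the opening, on a vertical axis. Origin: on that axis at the underside of its round skirt, 72 mm above the bench. Skirt 38 mm across, 6 mm high; on it an upright bar 40 mm long (this body's x), 14 mm wide (its y), 24 mm high, from 6 to 30 mm above the origin. A white line on top marks the +x end. Clockwise seen from above closes.
- knob_top (a point): Top of the knob's bar, on the axis, 18 mm below the guard plate's upper face; axes as the knob's. Feel: steady drag 0.06 N m; after 0.6 to 3 rad clockwise (differs each time, not to be seen) the needle meets its springy seat and torque climbs by some 0.8 to 1.8 N m per rad. Snug: 0.15 to 0.3 N m; over 0.4 spoils the seat. Let go, it springs back slightly and stays. At rest, drag can hide 0.06 N m.
- shutter (a joint): Slide of the clear plastic shutter on the guard plate, in m: 0 shut (covers the opening), 0.112 fully open, moving to the box's -y. Friction about 2 N; it stays where it is left. The sheet is 120 x 122 mm (x, y) and 3 mm thick, its top 124 mm above the bench, centred on the opening when shut.
- shutter_grip (a point): Centre of the shutter's grip, an upright aluminium bar near the sheet's -y edge, 50 mm long (along the box's x), 10 mm thick (along y) and 24 mm high, from 124 to 148 mm above the bench; axes as the box's. It lies at y +13 mm in the box's frame when shut and at y -99 mm when fully open.
- bearing: Loose steel bearing ring, 72 mm across, 17 mm high, lying on the bench; origin at its underside. Not to be moved.
- wrench: Loose steel wrench, 180 mm long, lying on the bench. Not to be moved.
- bolt_a: Loose hexagon bolt standing on its head, 53 mm high, head 22 mm across; origin at its underside. Not to be moved.
- bolt_b: Loose hexagon bolt like the other. Not to be moved.

How it is judged (in metres and radians):
On the way, in this order (a step that is already met when the one before it is completed fails the run):
1. the shutter is slid off the hand opening (value of joint shutter above 0.06 m), for 0.1 s.
2. the needle bears on its seat (contact force between vent_knob and test_box above 2 N), for 0.2 s.
At the end, for the whole second after the job is handed in: The vent needle still bears on its seat with more than 2 N (about 0.025 N m at the knob), the knob is at rest, and the shutter is shut to within 6 mm (contact force between vent_knob and test_box above 2 N and value of joint shutter below 0.006 m and angular speed of vent_knob below 0.05 rad/s); the robot touches nothing.
It fails at once if the needle is forced into its seat (more than 36 N on the seat, about 0.42 N m at the knob) (contact force between vent_knob and test_box above 36 N).
It fails at once if a thing lying on the bench is moved by more than 20 mm (distance of any of bearing, wrench, bolt_a, bolt_b from where it was at the start of the episode above 0.02 m).
It also fails if it takes over 72 s, if anything falls off the work surface, if the arm or the gripper's body presses on something with over 40 N, if the wrist force passes 120 N, or if a joint passes its speed limit or range.

## Working session

There is one attempt and no reset: what is moved stays moved. The work goes in short steps, Python scripts to look and compute and a tool call to move; the robot and the scene stay as the last step left them, time stands still between calls to the robot, and variables do not carry over. Pictures are saved under pics/ and viewed, and the job is handed in when it is done.

Besides the shell and the picture viewer there is one more tool, called after "Emit:" in YAML: its name, and indented under it one key for each argument. play_rows: Moves the arm, as the interface text tells. Its arguments: {"type":"object","properties":{"moves":{"type":"array","items":{"type":"array"}},"squeeze":{"type":"number"}},"required":["moves"]}

```bash
mkdir -p pics
python3 - <<'E'
from station import monitor, imaging, workorder, ctrl
import cv2
print(monitor.sense()); print(ctrl.pinch_z,[a for a in dir(ctrl) if a[0]!='_'])
for n in("top","scene","wrist"):
    c=imaging.get_calibration(n);print(n,c)
    cv2.imwrite(f"pics/{n}0.png",imaging.snapshot(n)[:,:,::-1])
E
```

```text
{'time_s': 0.0, 'q': array([-1.24761248e+00,  4.91523079e-01,  1.55947619e+00, -1.52876107e-05,
        1.09172007e+00, -1.05606292e-01]), 'qvel': array([-0.00024281,  0.0004608 , -0.00064304,  0.00114841,  0.00106228,
        0.00045867]), 'joint_torque': array([ 2.83417095e-03, -6.18432570e+01, -2.61590731e+01,  2.87407534e-05,
        4.13871705e-03,  1.02799614e-06]), 'ee_pos': array([ 259.79238522, -568.17833261,  230.74120188]), 'tcp_rot': array([ 0.15039588, -0.15049191,  0.69131259, -0.69052166]), 'wrist_force': array([-0.39084543, -0.13189361, -0.08747854]), 'torque': array([ 0.05079633,  0.00236404, -0.03690768]), 'gripper_width': 1.0009940587708694}
-18.700000000000003 ['Unreachable', 'pinch_z']
top {'fx': 397.9562658340414, 'fy': 397.9562658340414, 'cx': 276.6247747749726, 'cy': 206.45258377329776, 'T': array([[-1.08446377e-03,  9.84557780e-01, -1.75056568e-01,
         4.04039409e+02],
       [-9.99999380e-01, -1.11165450e-03, -5.72670920e-05,
         5.08716706e+00],
       [-2.50985182e-04,  1.75056397e-01,  9.84558375e-01,
         1.12205868e+03],
       [ 0.0000000
[... 279 characters left out ...]
22872e-01,  1.79568380e-01, -2.46650247e-01,
        -2.37918970e+02],
       [ 2.57288017e-03,  8.03689794e-01,  5.95042936e-01,
         6.97333661e+02],
       [ 0.00000000e+00,  0.00000000e+00,  0.00000000e+00,
         1.00000000e+00]])}
wrist {'fx': 305.59238391913516, 'fy': 305.59238391913516, 'cx': 276.64549179546754, 'cy': 207.74642441016107, 'T': array([[ 4.17310036e-01,  8.73307055e-01,  2.51370485e-01,
         3.23148712e+02],
       [-9.08762578e-01,  4.01546504e-01,  1.13626504e-01,
        -5.38952626e+02],
       [-1.70611218e-03, -2.75853571e-01,  9.61198157e-01,
         3.73130498e+02],
       [ 0.00000000e+00,  0.00000000e+00,  0.00000000e+00,
         1.00000000e+00]])}
```

View pics/top0.png

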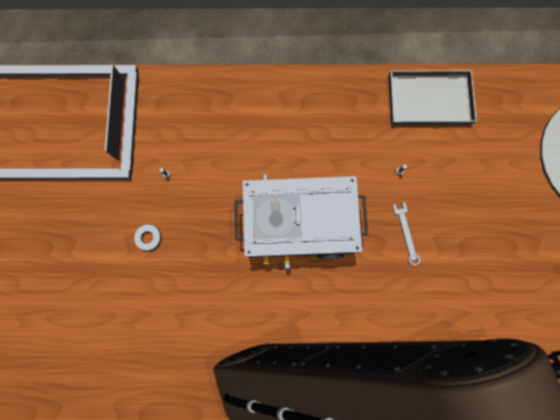

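View pics/scene0.png

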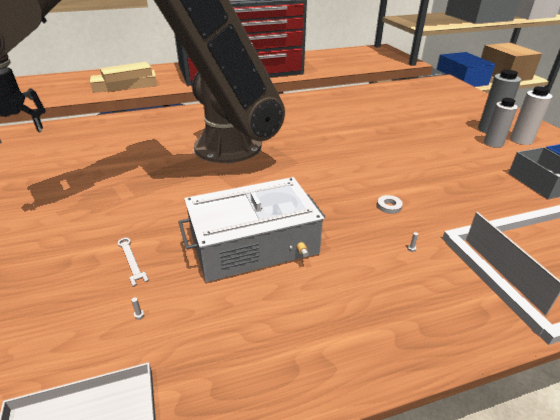

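View pics/wrist0.png

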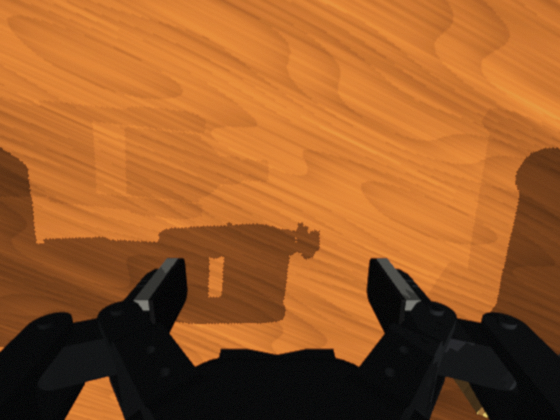

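Top view: the box is at about (301,216) px with its opening to the left (+y world), and the arm lies below it. The scene view agrees. I'll zoom in to find the plate corners.

Run:
```python
import cv2
i=cv2.imread("pics/top0.png")[165:270,225:375]
cv2.imwrite("pics/topz.png",cv2.resize(i,None,fx=5.3,fy=5.3,interpolation=cv2.INTER_CUBIC))
i=cv2.imread("pics/scene0.png")[165:285,170:340]
cv2.imwrite("pics/scz.png",cv2.resize(i,None,fx=4.7,fy=4.7,interpolation=cv2.INTER_CUBIC))
```

```text
(no output)
```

View pics/topz.png

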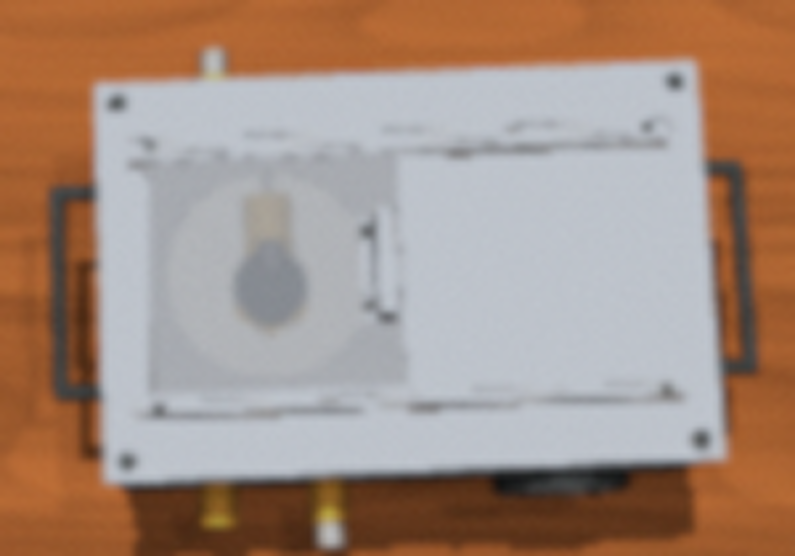

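View pics/scz.png

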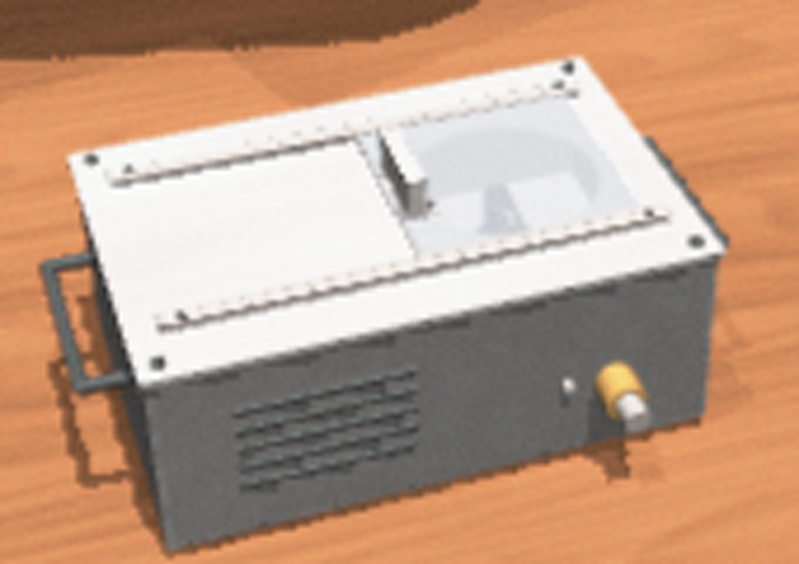

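```bash
cat > h.py <<'E'
import numpy as np
from scipy.spatial.transform import Rotation as R
def proj(c,P):
    T=c["T"];p=(np.atleast_2d(P)-T[:3,3])@T[:3,:3]
    return np.c_[c["cx"]+c["fx"]*p[:,0]/-p[:,2], c["cy"]+c["fy"]*-p[:,1]/-p[:,2]]
def ray(c,u,z):
    u=np.atleast_2d(u);T=c["T"]
    d=np.c_[(u[:,0]-c["cx"])/c["fx"],-(u[:,1]-c["cy"])/c["fy"],-np.ones(len(u))]@T[:3,:3].T
    return T[:3,3]+d*((z-T[2,3])/d[:,2])[:,None]
def box(b,P):
    P=np.atleast_2d(np.array(P,float));x,y,t=b
    c,s=np.cos(t),np.sin(t)
    return np.c_[x+c*P[:,0]-s*P[:,1],y+s*P[:,0]+c*P[:,1],P[:,2]]
E
python3 - <<'E'
from station import imaging
from h import *
from scipy.optimize import least_squares
t=imaging.get_calibration("top");s=imaging.get_calibration("scene")
ut=(np.array([(96,86),(694,61),(725,458),(106,483)])+.5)/5.3-.5+[225,165]
us=(np.array([(725,248),(140,385),(70,155),(585,57)])+.5)/4.7-.5+[170,165]
Q=[(95,145,120),(95,-145,120),(-95,-145,120),(-95,145,120)]
for w in("t","s","b"):
    f=lambda b:np.r_[(proj(t,box(b,Q))-ut).ravel()*(w!="s"),(proj(s,box(b,Q))-us).ravel()*(w!="t")]
    r=least_squares(f,[450,0,0]);print(w,r.x,r.fun.round(2))
print(ray(t,ut,120).round(1))
# knob top & line
print(ray(t,(np.array([(270,285)])+.5)/5.3-.5+[225,165],90))
E
```

```text
t [ 5.59135905e+02 -5.71279161e+01  3.99732942e-02] [ 0.48  0.52 -0.48  0.76 -0.61 -0.61  0.6  -0.55 -0.    0.   -0.   -0.
 -0.    0.   -0.    0.  ]
s [ 5.61219863e+02 -5.26955134e+01  3.47055508e-02] [-0.   -0.   -0.    0.   -0.   -0.   -0.   -0.   -0.76  0.65  0.7  -0.87
  0.81  0.43 -0.89  0.76]
b [ 5.59986948e+02 -5.47190590e+01  3.79273871e-02] [-0.37  0.09 -1.33  0.55 -1.65 -0.82 -0.44 -1.   -1.73  0.36 -0.15 -0.94
 -0.16  0.43 -1.92  0.58]
[[ 649.7   92.8  120. ]
 [ 661.9 -199.5  120. ]
 [ 468.5 -207.3  120. ]
 [ 457.1   85.4  120. ]]
[[555.8355438   8.0297606  90.       ]]
```

```bash
cat >> h.py <<'E'
def goal(h,flip=0):
    # tool down, tool z along box +y (or -y if flip)
    z=np.array([-np.sin(h),np.cos(h),0])*(-1 if flip else 1);y=np.array([0,0,-1.]);x=np.cross(y,z)
    return np.c_[x,y,z]
def plan(pos,Rg):
    from station import monitor
    s=monitor.sense();q=s["tcp_rot"];Rc=R.from_quat([q[1],q[2],q[3],q[0]]).as_matrix()
    print("t",round(s["time_s"],2),"pos",s["ee_pos"].round(1),"F",s["wrist_force"].round(1),"w",round(s["gripper_width"],3),"q",s["q"].round(2))
    print("shift tool",(Rc.T@(np.array(pos)-s["ee_pos"])).round(1),"turn deg",np.degrees(R.from_matrix(Rc.T@Rg).as_rotvec()).round(2))
    print("axes",Rc.round(3).tolist())
E
python3 - <<'E'
from h import *
for f in(0,1): plan([559,-42,260],goal(.038,f))
E
```

```text
t 0.15 pos [ 259.8 -568.3  230.9] F [-0.1 -0.1  0.1] w 0.999 q [-1.25  0.49  1.56 -0.    1.09 -0.11]
shift tool [-490.9  -28.8 -354.3] turn deg [ 1.0000e-02 -1.5761e+02 -6.0000e-02]
axes [[-0.909, -0.0, 0.416], [-0.416, 0.001, -0.909], [-0.0, -1.0, -0.001]]
t 0.15 pos [ 259.8 -568.3  230.9] F [-0.1 -0.1  0.1] w 0.999 q [-1.25  0.49  1.56 -0.    1.09 -0.11]
shift tool [-490.9  -28.8 -354.3] turn deg [ 0.05 22.39  0.  ]
axes [[-0.909, -0.0, 0.416], [-0.416, 0.001, -0.909], [-0.0, -1.0, -0.001]]
```

Emit:
play_rows:
  moves:
    - [1, [-32.7, -1.9, -23.6], [0, 0, 0]]
    - [1, [-32.7, -1.9, -23.6], [0, 0, 0]]
    - [1, [-32.7, -1.9, -23.6], [0, 0, 0]]
    - [1, [-32.7, -1.9, -23.6], [0, 0, 0]]
    - [1, [-32.7, -1.9, -23.6], [0, 0, 0]]

```text
time_s: 0.57
ee_pos: [359.9, -391.4, 240.7]
tcp_rot: [0.15, -0.15, 0.691, -0.691]
wrist_force: [1.4, -0.5, -0.0]
gripper_width: 0.998
```

Emit:
play_rows:
  moves:
    - [1, [-32.7, -1.9, -23.6], [0, 0, 0]]
    - [1, [-32.7, -1.9, -23.6], [0, 0, 0]]
    - [1, [-32.7, -1.9, -23.6], [0, 0, 0]]
    - [1, [-32.7, -1.9, -23.6], [0, 0, 0]]
    - [1, [-32.7, -1.9, -23.6], [0, 0, 0]]

```text
time_s: 0.98
ee_pos: [459.7, -215.9, 250.4]
tcp_rot: [-0.15, 0.15, -0.691, 0.691]
wrist_force: [1.1, -1.0, -0.3]
gripper_width: 1.001
```

Emit:
play_rows:
  moves:
    - [1, [-32.7, -1.9, -23.6], [0, 0, 0]]
    - [1, [-32.7, -1.9, -23.6], [0, 0, 0]]
    - [1, [-32.7, -1.9, -23.6], [0, 0, 0]]
    - [1, [-32.7, -1.9, -23.6], [0, 0, 0]]
    - [1, [-32.7, -1.9, -23.6], [0, 0, 0]]

```text
time_s: 1.4
ee_pos: [559.4, -40.5, 259.8]
tcp_rot: [-0.15, 0.151, -0.691, 0.691]
wrist_force: [0.6, -0.9, -0.4]
gripper_width: 1.0
```

Emit:
play_rows:
  moves:
    - [1, [0, 0, 0], [0, 5.6, 0]]
    - [1, [0, 0, 0], [0, 5.6, 0]]
    - [1, [0, 0, 0], [0, 5.6, 0]]
    - [1, [0, 0, 0], [0, 5.6, 0]]
    - [1, [0, 0, 0], [0, 0, 0]]

```text
time_s: 1.82
ee_pos: [558.7, -42.3, 259.6]
tcp_rot: [-0.012, 0.012, -0.707, 0.707]
wrist_force: [-0.3, 0.2, -0.5]
gripper_width: 0.999
```

```bash
cat > look.py <<'E'
import sys
from h import *
from station import imaging
import cv2,pickle
def look(tag,n="wrist"):
    c=imaging.get_calibration(n);i=imaging.snapshot(n)[:,:,::-1].copy()
    cv2.imwrite(f"pics/{tag}.png",i);pickle.dump(c,open(f"pics/{tag}.pkl","wb"))
if __name__=="__main__":look(*sys.argv[1:])
E
python3 look.py w1
python3 - <<'E'
from h import *
plan([559,-42,260],goal(.038,1))
E
```

```text
t 1.87 pos [558.7 -42.5 259.6] F [-0.8  0.3  0. ] w 0.996 q [-0.19  0.37  1.68 -0.    1.09  1.34]
shift tool [-0.3 -0.4 -0.4] turn deg [-0.    0.09  0.02]
axes [[-0.999, -0.0, 0.04], [-0.04, -0.0, -0.999], [0.0, -1.0, 0.0]]
```

View pics/w1.png

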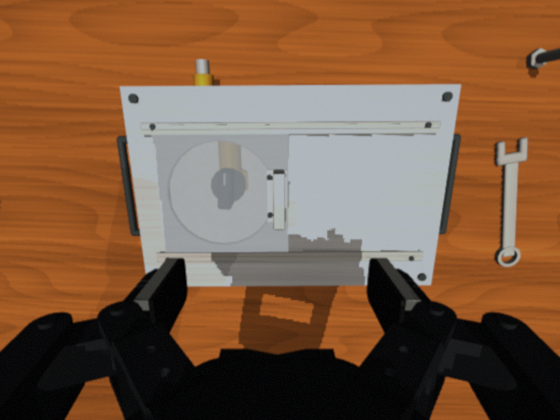

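Wrist view: the shutter is shut, with its grip top at about (279,200), the opening at (222,192) and the knob at (228,185). Plate corners are near (121,86), (461,84), (433,287) and (147,287).

Run:
```python
from h import *
import cv2,pickle
from scipy.optimize import least_squares
c=pickle.load(open("pics/w1.pkl","rb"));i=cv2.imread("pics/w1.png")
cv2.imwrite("pics/w1z.png",cv2.resize(i[120:270,140:300],None,fx=4,fy=4,interpolation=cv2.INTER_CUBIC))
Q=[(95,145,120),(95,-145,120),(-95,-145,120),(-95,145,120)]
b0=[560,-54.7,.038]
u=np.array([(121,86),(461,84),(433,287),(147,287)])
print(proj(c,box(b0,Q)).round(1))
r=least_squares(lambda b:(proj(c,box(b,Q))-u)[:2].ravel(),b0);print(r.x,r.fun)
r=least_squares(lambda b:(proj(c,box(b,Q))-u).ravel(),b0);print(r.x,r.fun)
b=r.x
for B in(b0,b):print(proj(c,box(B,[(0,65,120),(25,8,148),(25,18,148),(-25,18,148),(-25,8,148),(66.5,0,126.5),(-66.5,0,126.5),(0,65,102)])).round(1).tolist())
print(ray(c,[(279.5,200)],148),ray(c,[(222,192)],120))
```

```text
[[123.3  88.7]
 [459.5  87.8]
 [429.5 284.3]
 [149.2 284.8]]
[ 5.62757637e+02 -5.44679675e+01  4.09359599e-02] [ 1.40785743 -0.19071834 -1.4015968  -0.20928592]
[ 5.61115682e+02 -5.47318093e+01  4.05474818e-02] [ 1.94615503  1.78801455 -1.44803153  1.91921706 -3.00210998 -3.9375102
  2.42860187 -2.86475811]
[[221.6, 195.4], [282.2, 174.3], [270.3, 174.3], [270.8, 230.4], [282.1, 230.4], [291.2, 122.6], [289.7, 262.3], [224.7, 191.2]]
[[221.6, 194.5], [282.2, 173.0], [270.3, 173.0], [270.9, 229.3], [282.2, 229.2], [291.1, 121.3], [290.0, 261.2], [224.8, 190.3]]
[[562.32575261 -44.32050122 148.        ]] [[560.9014121    9.84884054 120.        ]]
```

View pics/w1z.png

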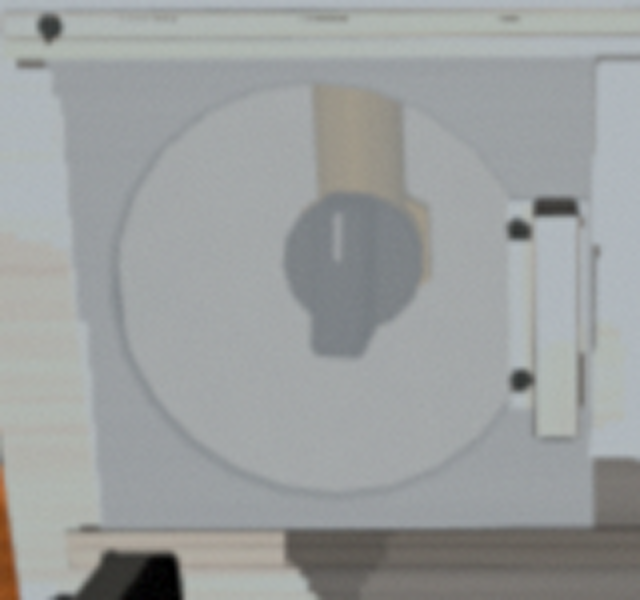

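Run:
```python
from h import *
plan([560.6,-43,128],goal(.0405,1))
```

```text
t 1.87 pos [558.7 -42.5 259.6] F [-0.8  0.3  0. ] w 0.996 q [-0.19  0.37  1.68 -0.    1.09  1.34]
shift tool [ -1.9 131.6   0.6] turn deg [-0.   -0.06  0.02]
axes [[-0.999, -0.0, 0.04], [-0.04, -0.0, -0.999], [0.0, -1.0, 0.0]]
```

Emit:
play_rows:
  moves:
    - [0.5, [-1.9, 30, 0.6], [0, 0, 0]]
    - [0.5, [0, 30, 0], [0, 0, 0]]
    - [0.5, [0, 25, 0], [0, 0, 0]]
    - [0.5, [0, 15, 0], [0, 0, 0]]
    - [0.5, [0, 0, 0], [0, 0, 0]]
  squeeze: 25

```text
time_s: 2.28
ee_pos: [559.4, -43.0, 156.8]
tcp_rot: [0.013, -0.016, 0.707, -0.707]
wrist_force: [-1.0, 0.1, 0.1]
gripper_width: 0.504
```

```bash
python3 look.py w2
```

```text
(no output)
```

View pics/w2.png

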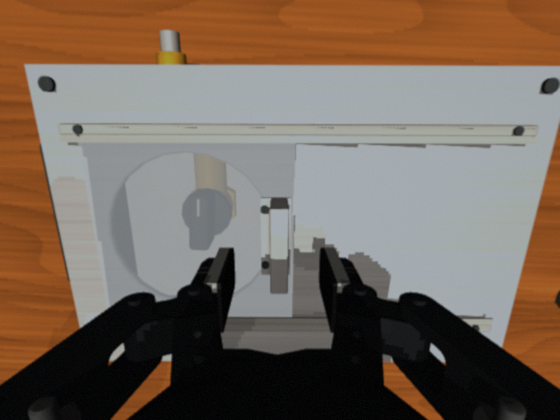

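Wrist view: the grip bar (u 271–289, v 208–293) lies between the fingers, which stand at u 233 and 322. It is nearly centred.

Run:
```python
from h import *
import pickle
c=pickle.load(open("pics/w2.pkl","rb"))
print(ray(c,[(280,250),(280,208),(280,293)],148), proj(c,[[559.4,-43,148],[559.4,-43,156.8]]))
```

```text
[[562.06028724 -44.4339314  148.        ]
 [585.48967231 -43.3619674  148.        ]
 [535.94353724 -45.62885035 148.        ]] [[277.1122331  254.43994917]
 [277.09520269 261.8154761 ]]
```

Emit:
play_rows:
  moves:
    - [0.5, [-1.3, 14, 1.4], [0, 0, 0]]
    - [0.5, [0, 14, 0], [0, 0, 0]]
    - [0.0, [0, 0, 0], [0, 0, 0]]
    - [0.0, [0, 0, 0], [0, 0, 0]]
    - [0.0, [0, 0, 0], [0, 0, 0]]
  squeeze: 25

```text
time_s: 2.75
ee_pos: [562.6, -44.5, 133.2]
tcp_rot: [-0.014, 0.013, -0.707, 0.707]
wrist_force: [-1.2, 0.3, 0.5]
gripper_width: 0.108
```

Emit:
play_rows:
  moves:
    - [0, [0, 0, 0], [0, 0, 0]]
    - [0, [0, 0, 0], [0, 0, 0]]
    - [0, [0, 0, 0], [0, 0, 0]]

```text
time_s: 3.0
ee_pos: [562.6, -44.5, 133.1]
tcp_rot: [-0.014, 0.013, -0.707, 0.707]
wrist_force: [-0.0, -0.5, 7.3]
gripper_width: 0.111
```

Emit:
play_rows:
  moves:
    - [0, [0, 0, 5], [0, 0, 0]]
    - [0, [0, 0, 12], [0, 0, 0]]
    - [0, [0, 0, 15], [0, 0, 0]]
    - [0, [0, 0, 15], [0, 0, 0]]
    - [0, [0, 0, 0], [0, 0, 0]]

```text
time_s: 3.42
ee_pos: [564.5, -93.4, 133.1]
tcp_rot: [-0.014, 0.012, -0.707, 0.707]
wrist_force: [-1.1, -1.5, 8.2]
gripper_width: 0.109
```

Emit:
play_rows:
  moves:
    - [0, [0, 0, 15], [0, 0, 0]]
    - [0, [0, 0, 20], [0, 0, 0]]
    - [0, [0, 0, 18], [0, 0, 0]]
    - [0, [0, 0, 7], [0, 0, 0]]
    - [0, [0, 0, 0], [0, 0, 0]]

```text
time_s: 3.83
ee_pos: [566.7, -152.6, 133.2]
tcp_rot: [-0.014, 0.012, -0.707, 0.707]
wrist_force: [-0.6, -2.1, 6.6]
gripper_width: 0.108
```

```bash
python3 look.py w3;python3 look.py t3 top
```

```text
(no output)
```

View pics/w3.png

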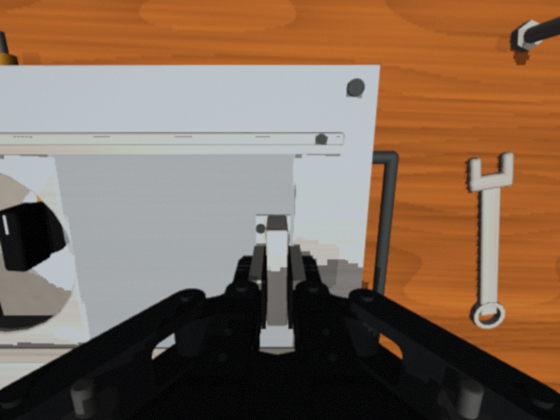

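Wrist view: the shutter is open by about 108 mm and the opening and black knob are exposed at the left. Now I release, rise, move over the opening and turn back half a turn, so the last joint has room to go clockwise.

Emit:
play_rows:
  moves:
    - [0.5, [0, 0, 0], [0, 0, 0]]
    - [0.5, [0, 0, 0], [0, 0, 0]]
    - [0.5, [0, -30, 0], [0, 0, 0]]
    - [0.5, [0, -35, 0], [0, 0, 0]]
    - [0.5, [0, -20, -30], [0, 0, 0]]

```text
time_s: 4.35
ee_pos: [566.0, -124.2, 219.6]
tcp_rot: [-0.013, 0.011, -0.706, 0.708]
wrist_force: [0.7, 1.3, 0.8]
gripper_width: 0.498
```

Emit:
play_rows:
  moves:
    - [0.5, [0, 0, -35], [0, 0, 0]]
    - [0.5, [0, 0, -35], [0, 0, 0]]
    - [0.5, [0, 0, -35], [0, 0, 0]]
    - [0.5, [0, 0, -25], [0, 0, 0]]
    - [0.5, [0, 0, 0], [0, 0, 0]]

```text
time_s: 4.77
ee_pos: [559.5, 12.6, 217.1]
tcp_rot: [0.015, -0.015, 0.707, -0.707]
wrist_force: [0.4, -0.1, -0.8]
gripper_width: 0.498
```

```bash
python3 look.py w4
python3 - <<'E'
from h import *
plan([560,8.5,190],goal(.0405,1))
E
```

```text
t 4.82 pos [559.8  10.7 217. ] F [ 0.3  0.4 -0.1] w 0.496 q [-0.1   0.41  1.74  0.    0.99  1.43]
shift tool [-0.1 27.   2.2] turn deg [ 0.    0.05 -0.  ]
axes [[-0.999, 0.0, 0.041], [-0.041, 0.0, -0.999], [-0.0, -1.0, -0.0]]
```

View pics/w4.png

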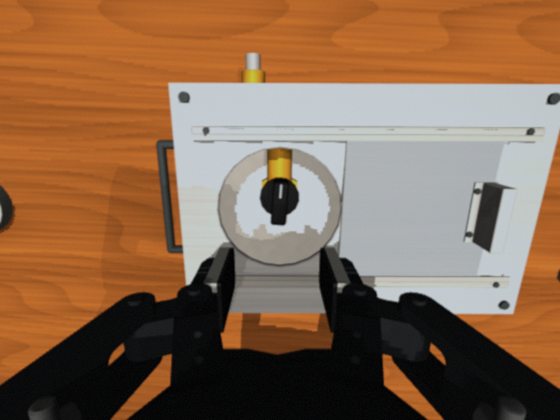

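Run:
```python
from h import *
import cv2,pickle
c=pickle.load(open("pics/w4.pkl","rb"));i=cv2.imread("pics/w4.png")
cv2.imwrite("pics/w4z.png",cv2.resize(i[140:270,210:350],None,fx=5,fy=5,interpolation=cv2.INTER_CUBIC))
print(ray(c,[(279.5,206),(279.5,147.5),(279.5,264.5),(218.5,206),(341,206)],120).round(1))
```

```text
[[561.9  10.7 120. ]
 [608.7  12.9 120. ]
 [509.6   8.3 120. ]
 [559.7  60.3 120. ]
 [564.  -39.3 120. ]]
```

View pics/w4z.png

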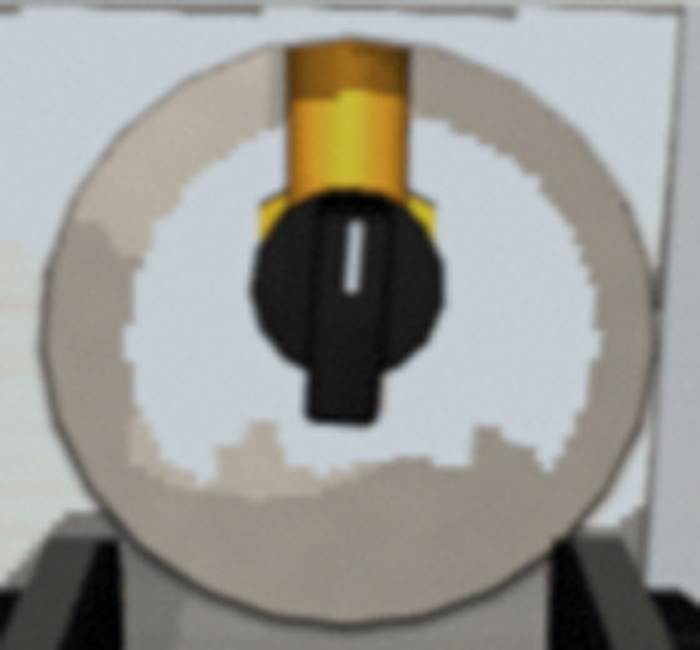

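Run:
```python
from h import *
import pickle
c=pickle.load(open("pics/w4.pkl","rb"))
z=lambda p:(np.array(p)+.5)/5-.5+[210,140]
P=ray(c,z([(357,222),(350,293),(342,422),(305,415),(378,418),(390,235)]),102);print(P.round(1),c["T"][:3,3])
for a,b in((1,0),(2,0),(4,5)):d=P[b]-P[a];print(np.arctan2(d[1],d[0]))
d=P[0]-P[2];d/=np.linalg.norm(d);print("ctr",P[2]+20*d)
```

```text
[[576.4  10.  102. ]
 [563.8  10.6 102. ]
 [540.1  10.9 102. ]
 [541.1  17.6 102. ]
 [541.1   4.6 102. ]
 [574.4   4.2 102. ]] [629.07696373  15.47515499 359.38316836]
-0.049512135000875306
-0.026488386862020114
-0.01116133187769855
ctr [560.10784385  10.40332383 102.        ]
```

Wrist view: knob in the middle of the opening at about (280,198), white line pointing +x, yaw about -0.02 rad, centre about (560,10.5).

Emit:
play_rows:
  moves:
    - [0.5, [0, 0, 0], [0, -7.06, 0]]
    - [0.5, [0, 0, 0], [0, -7.06, 0]]
    - [0.5, [0, 0, 0], [0, -7.06, 0]]
    - [0.5, [0, 0, 0], [0, -7.06, 0]]
    - [0.5, [0, 0, 0], [0, -7.06, 0]]

```text
time_s: 5.23
ee_pos: [560.1, 7.6, 216.7]
tcp_rot: [-0.229, 0.229, -0.669, 0.669]
wrist_force: [0.4, -0.2, 0.7]
gripper_width: 0.498
```

Emit:
play_rows:
  moves:
    - [0.5, [0, 0, 0], [0, -7.06, 0]]
    - [0.5, [0, 0, 0], [0, -7.06, 0]]
    - [0.5, [0, 0, 0], [0, -7.06, 0]]
    - [0.5, [0, 0, 0], [0, -7.06, 0]]
    - [0.5, [0, 0, 0], [0, -7.06, 0]]

```text
time_s: 5.65
ee_pos: [560.1, 7.5, 216.8]
tcp_rot: [-0.421, 0.421, -0.568, 0.568]
wrist_force: [0.9, 0.9, -0.1]
gripper_width: 0.504
```

Emit:
play_rows:
  moves:
    - [0.5, [0, 0, 0], [0, -7.06, 0]]
    - [0.5, [0, 0, 0], [0, -7.06, 0]]
    - [0.5, [0, 0, 0], [0, -7.06, 0]]
    - [0.5, [0, 0, 0], [0, -7.06, 0]]
    - [0.5, [0, 0, 0], [0, -7.06, 0]]

```text
time_s: 6.07
ee_pos: [560.1, 7.6, 216.8]
tcp_rot: [-0.573, 0.573, -0.414, 0.414]
wrist_force: [-1.1, 0.8, 0.0]
gripper_width: 0.501
```

Emit:
play_rows:
  moves:
    - [0.5, [0, 0, 0], [0, -7.06, 0]]
    - [0.5, [0, 0, 0], [0, -7.06, 0]]
    - [0.5, [0, 0, 0], [0, -7.06, 0]]
    - [0.5, [0, 0, 0], [0, -7.06, 0]]
    - [0.5, [0, 0, 0], [0, -7.06, 0]]

```text
time_s: 6.48
ee_pos: [560.1, 7.5, 216.7]
tcp_rot: [-0.672, 0.672, -0.22, 0.22]
wrist_force: [-0.4, -0.4, -0.5]
gripper_width: 0.5
```

Emit:
play_rows:
  moves:
    - [0.5, [0, 0, 0], [0, -7.06, 0]]
    - [0.5, [0, 0, 0], [0, -7.06, 0]]
    - [0.5, [0, 0, 0], [0, -7.06, 0]]
    - [0.5, [0, 0, 0], [0, -7.06, 0]]
    - [0.5, [0, 0, 0], [0, -7.06, 0]]

```text
time_s: 6.9
ee_pos: [560.1, 7.5, 216.8]
tcp_rot: [-0.707, 0.707, -0.006, 0.006]
wrist_force: [-0.4, -0.9, 0.3]
gripper_width: 0.497
```

Emit:
play_rows:
  moves:
    - [0.5, [0, 0, 0], [0, 0, 0]]
    - [0.5, [0, 0, 0], [0, 0, 0]]

```text
time_s: 7.07
ee_pos: [560.1, 7.8, 216.7]
tcp_rot: [-0.707, 0.707, -0.01, 0.01]
wrist_force: [-0.3, -0.5, -0.3]
gripper_width: 0.5
```

```bash
python3 look.py w5
python3 - <<'E'
from h import *
plan([559.7,10.5,84],goal(-.02,0))
import pickle
c=pickle.load(open("pics/w5.pkl","rb"))
print(proj(c,[[559.7,10.5,102]]),proj(c,[[539.7,10.9,102]]),proj(c,[[579.7,10.1,102]]))
E
```

```text
t 7.12 pos [560.1   7.9 216.8] F [ 0.2 -0.5  0.7] w 0.497 q [-0.1   0.41  1.74 -0.    0.99 -1.65]
shift tool [ -0.5 132.8   2.6] turn deg [ 0.01 -0.47 -0.  ]
axes [[1.0, -0.0, 0.028], [-0.028, -0.0, 1.0], [-0.0, -1.0, -0.0]]
[[279.07794244 203.55409228]] [[278.9866065  180.97728551]] [[279.1655371  225.20611529]]
```

View pics/w5.png

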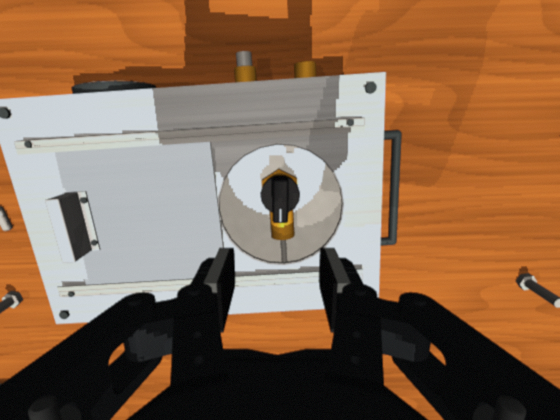

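Run:
```python
from h import *
import cv2,pickle
c=pickle.load(open("pics/w5.pkl","rb"));i=cv2.imread("pics/w5.png")
cv2.imwrite("pics/w5z.png",cv2.resize(i[140:270,210:350],None,fx=5,fy=5,interpolation=cv2.INTER_CUBIC))
print(ray(c,[(280.5,203),(280.5,144.5),(280.5,262),(219,203),(342,203)],120).round(1))
```

```text
[[554.3  11.6 120. ]
 [507.7  12.7 120. ]
 [606.8  10.4 120. ]
 [553.  -38.2 120. ]
 [555.6  61.5 120. ]]
```

View pics/w5z.png

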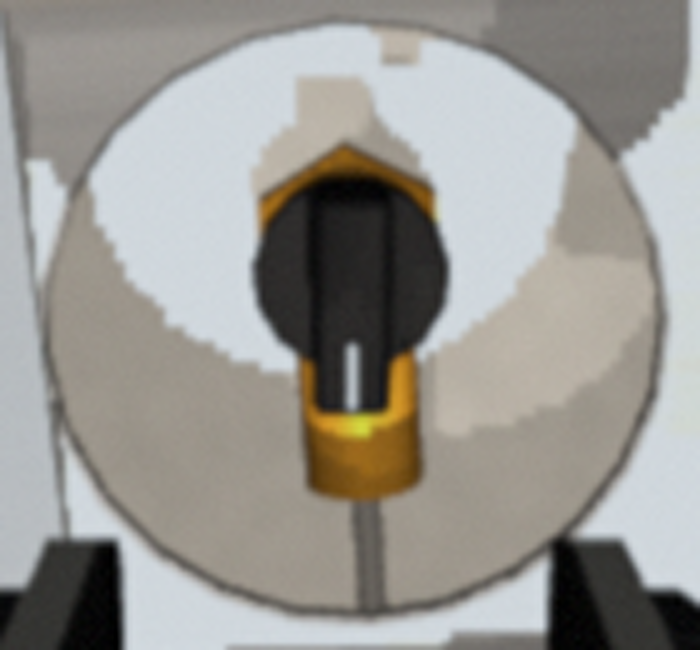

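Run:
```python
from h import *
import pickle
c=pickle.load(open("pics/w5.pkl","rb"))
z=lambda p:(np.array(p)+.5)/5-.5+[210,140]
P=ray(c,z([(350,412),(351,192),(318,410),(386,410),(313,200),(391,200)]),102);print(P.round(1))
d=P[0]-P[1];print(np.arctan2(d[1],d[0]),P[0]-20*d/np.linalg.norm(d))
```

```text
[[576.7  10.6 102. ]
 [537.1  11.7 102. ]
 [576.2   4.9 102. ]
 [576.5  17.  102. ]
 [538.4   5.1 102. ]
 [538.7  18.4 102. ]]
-0.027728198970702528 [556.7041499   11.11198004 102.        ]
```

Emit:
play_rows:
  moves:
    - [0.5, [-1.8, 30, 3], [0, 0, 0]]
    - [0.5, [0, 30, 0], [0, 0, 0]]
    - [0.5, [0, 0, 0], [0, 0, 0]]

```text
time_s: 7.37
ee_pos: [556.2, 11.6, 152.6]
tcp_rot: [0.707, -0.707, 0.012, -0.007]
wrist_force: [-0.1, 0.3, -0.4]
gripper_width: 0.497
```

```bash
python3 - <<'E'
from h import *
plan([558.4,10.9,83],goal(-.025,0))
from station import monitor;print(monitor.sense()["torque"])
E
python3 look.py w6
```

```text
t 7.37 pos [556.2  11.6 152.6] F [-0.1  0.3 -0.4] w 0.497 q [-0.1   0.49  1.81 -0.    0.85 -1.64]
shift tool [ 2.7 69.6 -0.6] turn deg [-0.02 -0.1  -0.39]
axes [[1.0, -0.007, 0.027], [-0.027, 0.001, 1.0], [-0.007, -1.0, 0.0]]
[0.07469016 0.02305863 0.01754667]
```

View pics/w6.png

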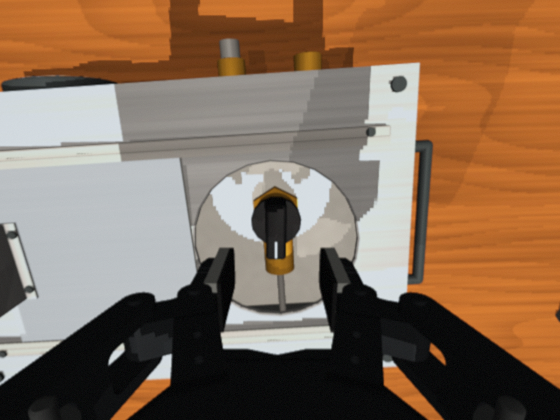

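Fingers straddle the knob (bar at u≈278, v 197–258) and clear the opening's rim. I'll go down in steps.

Emit:
play_rows:
  moves:
    - [0.5, [0, 12, 0], [0, 0, 0]]
    - [0.5, [0, 12, 0], [0, 0, 0]]
    - [0.5, [0, 12, 0], [0, 0, 0]]
    - [0.5, [0, 0, 0], [0, 0, 0]]
    - [0.5, [0, 0, 0], [0, 0, 0]]

```text
time_s: 7.83
ee_pos: [558.9, 11.4, 122.0]
tcp_rot: [-0.707, 0.707, -0.008, 0.009]
wrist_force: [0.7, 0.4, 0.5]
gripper_width: 0.5
```

Run:
```python
from h import *
plan([558.4,10.9,83],goal(-.025,0))
from station import monitor;print(monitor.sense()["torque"])
```

```text
t 7.83 pos [558.9  11.4 122. ] F [0.7 0.4 0.5] w 0.5 q [-0.1   0.53  1.83 -0.    0.77 -1.64]
shift tool [-0.5 39.  -0.5] turn deg [0.01 0.03 0.04]
axes [[1.0, 0.001, 0.025], [-0.025, -0.0, 1.0], [0.001, -1.0, -0.0]]
[-0.00749754  0.02638341 -0.03940528]
```

Emit:
play_rows:
  moves:
    - [0.5, [-0.5, 10, -0.5], [0, 0, 0]]
    - [0.5, [0, 10, 0], [0, 0, 0]]
    - [0.5, [0, 10, 0], [0, 0, 0]]
    - [0.5, [0, 9, 0], [0, 0, 0]]
    - [0.5, [0, 0, 0], [0, 0, 0]]

```text
time_s: 8.25
ee_pos: [557.0, 11.2, 79.7]
tcp_rot: [0.707, -0.707, 0.009, -0.007]
wrist_force: [0.3, 0.5, 0.1]
gripper_width: 0.502
```

```bash
cat > avg.py <<'E'
import sys
from h import *
from station import monitor,imaging
n=int(sys.argv[1]) if len(sys.argv)>1 else 8
t=[];f=[]
for k in range(n):
    s=monitor.sense();t.append(s["torque"]);f.append(s["wrist_force"]);
    imaging.snapshot("wrist")
s=monitor.sense();q=s["tcp_rot"];A=R.from_quat([q[1],q[2],q[3],q[0]]).as_matrix()
t=np.array(t)
print("t",round(s["time_s"],2),"pos",s["ee_pos"].round(1),"w",round(s["gripper_width"],3),"hdg z",round(np.arctan2(-A[0,2],A[1,2]),4),"q6",s["q"][5].round(3))
print("M",t.mean(0).round(4),"sd",t.std(0).round(3),"F",np.mean(f,0).round(2),"Mz",t[:,2].round(3))
E
python3 avg.py 10; python3 look.py w7
```

```text
t 8.75 pos [557.9  11.1  82.1] w 0.499 hdg z -0.0232 q6 -1.646
M [0.0065 0.0206 0.0028] sd [0.038 0.024 0.022] F [ 0.27 -0.05 -0.07] Mz [ 0.011  0.038  0.006 -0.024 -0.011 -0.002 -0.018 -0.018  0.045  0.001]
```

View pics/w7.png

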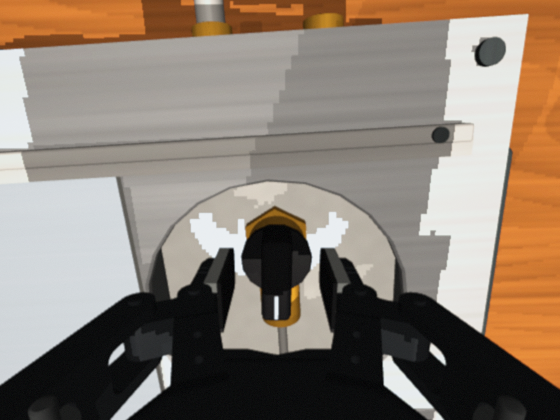

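The knob bar sits centred between the fingers inside the opening. Closing now.

Emit:
play_rows:
  moves:
    - [0, [0, 0, 0], [0, 0, 0]]
    - [0, [0, 0, 0], [0, 0, 0]]
    - [0, [0, 0, 0], [0, 0, 0]]
    - [0, [0, 0, 0], [0, 0, 0]]
    - [0, [0, 0, 0], [0, 0, 0]]
  squeeze: 35

```text
time_s: 9.22
ee_pos: [557.8, 10.9, 82.0]
tcp_rot: [-0.707, 0.707, -0.008, 0.008]
wrist_force: [-1.3, -3.1, 3.1]
gripper_width: 0.153
```

```bash
python3 avg.py 8
```

```text
t 9.62 pos [557.9  10.9  82. ] w 0.156 hdg z -0.0232 q6 -1.646
M [-0.6009  0.2798  0.0462] sd [0.075 0.045 0.037] F [-1.63 -3.94  4.6 ] Mz [0.058 0.007 0.111 0.033 0.089 0.002 0.016 0.054]
```

Emit:
play_rows:
  moves:
    - [0, [0, 0, 0], [0, 4, 0]]
    - [0, [0, 0, 0], [0, 6, 0]]
    - [0, [0, 0, 0], [0, 6, 0]]
    - [0, [0, 0, 0], [0, 6, 0]]
    - [0, [0, 0, 0], [0, 6, 0]]

```text
time_s: 10.03
ee_pos: [558.0, 11.3, 82.0]
tcp_rot: [0.684, -0.684, 0.181, -0.181]
wrist_force: [-0.8, -1.0, 4.9]
gripper_width: 0.154
```

```bash
python3 avg.py 10; python3 look.py w8
```

```text
t 10.53 pos [558.   11.3  81.9] w 0.157 hdg z -0.509 q6 -1.16
M [-0.1122  0.1697 -0.0309] sd [0.042 0.035 0.064] F [-1.05 -0.81  5.04] Mz [ 0.15  -0.09  -0.059 -0.054 -0.027 -0.051 -0.067 -0.015 -0.067 -0.029]
```

View pics/w8.png

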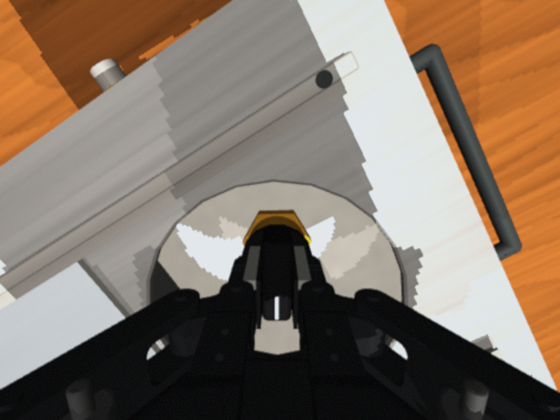

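Knob turned with the jaws (white line still centred between them). Continuing in small steps, with a torque reading after each.

Emit:
play_rows:
  moves:
    - [0, [0, 0, 0], [0, 2, 0]]
    - [0, [0, 0, 0], [0, 2, 0]]
    - [0, [0, 0, 0], [0, 2, 0]]
    - [0, [0, 0, 0], [0, 1, 0]]

```text
time_s: 10.92
ee_pos: [558.0, 11.3, 81.9]
tcp_rot: [0.672, -0.672, 0.22, -0.22]
wrist_force: [0.0, 0.1, 4.9]
gripper_width: 0.155
```

```bash
python3 avg.py 4
```

```text
t 11.12 pos [558.   11.3  81.9] w 0.153 hdg z -0.6313 q6 -1.038
M [ 0.0146  0.1273 -0.0155] sd [0.019 0.009 0.042] F [-0.24 -0.24  4.5 ] Mz [ 0.057 -0.039 -0.036 -0.045]
```

Emit:
play_rows:
  moves:
    - [0, [0, 0, 0], [0, 2, 0]]
    - [0, [0, 0, 0], [0, 2, 0]]
    - [0, [0, 0, 0], [0, 2, 0]]
    - [0, [0, 0, 0], [0, 1, 0]]

```text
time_s: 11.45
ee_pos: [558.1, 11.4, 82.0]
tcp_rot: [0.657, -0.657, 0.261, -0.261]
wrist_force: [0.7, 0.9, 5.5]
gripper_width: 0.154
```

```bash
python3 avg.py 4
```

```text
t 11.65 pos [558.1  11.4  82. ] w 0.161 hdg z -0.7541 q6 -0.915
M [ 0.2728  0.0031 -0.0119] sd [0.023 0.017 0.049] F [0.09 1.25 5.11] Mz [ 0.036 -0.006  0.016 -0.093]
```

Emit:
play_rows:
  moves:
    - [0, [0, 0, 0], [0, 2, 0]]
    - [0, [0, 0, 0], [0, 2, 0]]
    - [0, [0, 0, 0], [0, 2, 0]]
    - [0, [0, 0, 0], [0, 1, 0]]

```text
time_s: 11.98
ee_pos: [558.2, 11.4, 81.9]
tcp_rot: [0.64, -0.64, 0.3, -0.301]
wrist_force: [0.9, 2.6, 5.0]
gripper_width: 0.157
```

```bash
python3 avg.py 4
```

```text
t 12.18 pos [558.1  11.5  81.9] w 0.151 hdg z -0.8765 q6 -0.793
M [ 0.4691 -0.1203 -0.0243] sd [0.038 0.028 0.041] F [0.67 2.11 5.17] Mz [-0.001  0.014 -0.018 -0.093]
```

Emit:
play_rows:
  moves:
    - [0, [0, 0, 0], [0, 2, 0]]
    - [0, [0, 0, 0], [0, 2, 0]]
    - [0, [0, 0, 0], [0, 2, 0]]
    - [0, [0, 0, 0], [0, 1, 0]]

```text
time_s: 12.52
ee_pos: [558.2, 11.5, 82.0]
tcp_rot: [0.621, -0.62, 0.339, -0.339]
wrist_force: [1.4, 3.7, 5.3]
gripper_width: 0.158
```

```bash
python3 avg.py 4
```

```text
t 12.72 pos [558.2  11.5  82. ] w 0.159 hdg z -0.999 q6 -0.67
M [ 0.7695 -0.2718 -0.008 ] sd [0.055 0.023 0.027] F [1.58 4.2  5.03] Mz [ 0.015  0.019 -0.046 -0.02 ]
```

Emit:
play_rows:
  moves:
    - [0, [-0.2, 0, 0.2], [0, 2, 0]]
    - [0, [0, 0, 0], [0, 2, 0]]
    - [0, [0, 0, 0], [0, 2, 0]]
    - [0, [0, 0, 0], [0, 1, 0]]

```text
time_s: 13.05
ee_pos: [558.3, 11.5, 81.9]
tcp_rot: [0.599, -0.598, 0.376, -0.377]
wrist_force: [2.3, 3.5, 6.2]
gripper_width: 0.158
```

```bash
python3 avg.py 4
```

```text
t 13.25 pos [558.3  11.5  81.9] w 0.154 hdg z -1.1212 q6 -0.548
M [ 0.5557 -0.3421 -0.0007] sd [0.009 0.02  0.049] F [1.84 3.26 5.22] Mz [ 0.073  0.011 -0.028 -0.059]
```

Emit:
play_rows:
  moves:
    - [0, [-0.2, 0, 0.2], [0, 2, 0]]
    - [0, [0, 0, 0], [0, 2, 0]]
    - [0, [0, 0, 0], [0, 2, 0]]
    - [0, [0, 0, 0], [0, 1, 0]]

```text
time_s: 13.58
ee_pos: [558.4, 11.6, 82.0]
tcp_rot: [0.575, -0.574, 0.412, -0.413]
wrist_force: [2.1, 2.7, 4.9]
gripper_width: 0.159
```

```bash
python3 avg.py 4
```

```text
t 13.78 pos [558.4  11.6  81.9] w 0.153 hdg z -1.2433 q6 -0.425
M [ 0.2673 -0.3543 -0.0177] sd [0.028 0.04  0.065] F [2.05 1.82 4.79] Mz [ 0.08   0.001 -0.072 -0.08 ]
```

Emit:
play_rows:
  moves:
    - [0, [0, 0, 0.2], [0, 2, 0]]
    - [0, [0, 0, 0], [0, 2, 0]]
    - [0, [0, 0, 0], [0, 2, 0]]
    - [0, [0, 0, 0], [0, 1, 0]]

```text
time_s: 14.12
ee_pos: [558.5, 11.6, 81.9]
tcp_rot: [0.548, -0.548, 0.446, -0.447]
wrist_force: [1.4, 0.2, 4.8]
gripper_width: 0.157
```

```bash
python3 avg.py 4
```

```text
t 14.32 pos [558.5  11.6  82. ] w 0.153 hdg z -1.3654 q6 -0.303
M [ 0.1713 -0.2636 -0.015 ] sd [0.027 0.028 0.038] F [1.56 0.63 4.74] Mz [ 0.038 -0.02  -0.069 -0.009]
```

Emit:
play_rows:
  moves:
    - [0, [0, 0, 0], [0, 2, 0]]
    - [0, [0, 0, 0], [0, 2, 0]]
    - [0, [0, 0, 0], [0, 2, 0]]
    - [0, [0, 0, 0], [0, 1, 0]]

```text
time_s: 14.65
ee_pos: [558.6, 11.6, 82.0]
tcp_rot: [0.52, -0.52, 0.479, -0.48]
wrist_force: [2.8, 1.5, 5.4]
gripper_width: 0.155
```

```bash
python3 avg.py 4
```

```text
t 14.85 pos [558.6  11.6  82. ] w 0.157 hdg z -1.4876 q6 -0.181
M [ 0.2035 -0.3826 -0.0101] sd [0.006 0.043 0.017] F [1.86 0.86 5.  ] Mz [ 0.001  0.007 -0.011 -0.037]
```

Emit:
play_rows:
  moves:
    - [0, [0, 0, 0], [0, 2, 0]]
    - [0, [0, 0, 0], [0, 2, 0]]
    - [0, [0, 0, 0], [0, 2, 0]]
    - [0, [0, 0, 0], [0, 1, 0]]

```text
time_s: 15.18
ee_pos: [558.7, 11.6, 81.9]
tcp_rot: [-0.49, 0.489, -0.51, 0.51]
wrist_force: [2.8, 0.6, 5.5]
gripper_width: 0.157
```

```bash
python3 avg.py 4
```

```text
t 15.38 pos [558.7  11.6  81.9] w 0.157 hdg z -1.6101 q6 -0.058
M [ 0.1739 -0.6351 -0.0258] sd [0.034 0.083 0.066] F [3.7  1.15 5.05] Mz [ 0.058  0.017 -0.102 -0.077]
```

Emit:
play_rows:
  moves:
    - [0, [0, 0, 0.3], [0, 2, 0]]
    - [0, [0, 0, 0], [0, 2, 0]]
    - [0, [0, 0, 0], [0, 2, 0]]
    - [0, [0, 0, 0], [0, 1, 0]]

```text
time_s: 15.72
ee_pos: [558.8, 11.6, 81.9]
tcp_rot: [-0.458, 0.457, -0.539, 0.539]
wrist_force: [3.9, 1.5, 5.0]
gripper_width: 0.154
```

```bash
python3 avg.py 4
```

```text
t 15.92 pos [558.8  11.6  81.9] w 0.16 hdg z -1.7325 q6 0.064
M [ 0.1706 -0.6565 -0.0092] sd [0.036 0.02  0.066] F [3.59 1.08 5.37] Mz [ 0.093  0.006 -0.074 -0.062]
```

Emit:
play_rows:
  moves:
    - [0, [0, 0, 0.3], [0, 2, 0]]
    - [0, [0, 0, 0], [0, 2, 0]]
    - [0, [0, 0, 0], [0, 2, 0]]
    - [0, [0, 0, 0], [0, 1, 0]]

```text
time_s: 16.25
ee_pos: [558.9, 11.6, 81.9]
tcp_rot: [-0.424, 0.424, -0.566, 0.566]
wrist_force: [2.8, 0.5, 5.7]
gripper_width: 0.153
```

```bash
python3 avg.py 4
```

```text
t 16.45 pos [558.9  11.6  82. ] w 0.155 hdg z -1.8547 q6 0.187
M [ 0.119  -0.4994  0.0049] sd [0.018 0.003 0.082] F [2.7  0.79 6.1 ] Mz [ 0.115  0.051 -0.055 -0.092]
```

Emit:
play_rows:
  moves:
    - [0, [0, 0, 0.2], [0, 2, 0]]
    - [0, [0, 0, 0], [0, 2, 0]]
    - [0, [0, 0, 0], [0, 2, 0]]
    - [0, [0, 0, 0], [0, 1, 0]]

```text
time_s: 16.78
ee_pos: [559.0, 11.6, 81.9]
tcp_rot: [-0.388, 0.388, -0.591, 0.591]
wrist_force: [1.7, 2.6, 6.5]
gripper_width: 0.152
```

```bash
python3 avg.py 4
```

```text
t 16.98 pos [559.   11.6  81.9] w 0.155 hdg z -1.9769 q6 0.309
M [ 0.1828 -0.4287  0.0058] sd [0.04  0.023 0.053] F [2.22 1.01 6.55] Mz [ 0.065  0.052 -0.035 -0.059]
```

Emit:
play_rows:
  moves:
    - [0, [0, 0, 0.1], [0, 2, 0]]
    - [0, [0, 0, 0], [0, 2, 0]]
    - [0, [0, 0, 0], [0, 2, 0]]
    - [0, [0, 0, 0], [0, 1, 0]]

```text
time_s: 17.32
ee_pos: [559.1, 11.5, 81.9]
tcp_rot: [-0.352, 0.352, -0.613, 0.614]
wrist_force: [2.3, 1.3, 6.3]
gripper_width: 0.148
```

```bash
python3 avg.py 4
```

```text
t 17.52 pos [559.1  11.5  81.9] w 0.153 hdg z -2.0991 q6 0.431
M [ 0.1583 -0.4123 -0.0182] sd [0.03  0.032 0.047] F [2.76 1.21 6.27] Mz [ 0.048 -0.001 -0.04  -0.079]
```

Emit:
play_rows:
  moves:
    - [0, [0, 0, 0.1], [0, 2, 0]]
    - [0, [0, 0, 0], [0, 2, 0]]
    - [0, [0, 0, 0], [0, 2, 0]]
    - [0, [0, 0, 0], [0, 1, 0]]

```text
time_s: 17.85
ee_pos: [559.2, 11.4, 81.9]
tcp_rot: [-0.314, 0.313, -0.634, 0.634]
wrist_force: [2.7, 1.1, 7.2]
gripper_width: 0.155
```

```bash
python3 avg.py 4
```

```text
t 18.05 pos [559.2  11.5  81.9] w 0.153 hdg z -2.2212 q6 0.553
M [ 0.1249 -0.4145  0.0069] sd [0.027 0.021 0.064] F [2.97 0.87 6.52] Mz [ 0.115 -0.013 -0.043 -0.032]
```

Emit:
play_rows:
  moves:
    - [0, [0, 0, 0.1], [0, 2, 0]]
    - [0, [0, 0, 0], [0, 2, 0]]
    - [0, [0, 0, 0], [0, 2, 0]]
    - [0, [0, 0, 0], [0, 1, 0]]

```text
time_s: 18.38
ee_pos: [559.2, 11.4, 81.9]
tcp_rot: [-0.274, 0.274, -0.652, 0.652]
wrist_force: [1.8, 0.3, 6.4]
gripper_width: 0.156
```

```bash
python3 avg.py 4;python3 look.py w9
```

```text
t 18.58 pos [559.2  11.4  81.9] w 0.154 hdg z -2.3434 q6 0.675
M [ 0.1236 -0.3863 -0.0261] sd [0.042 0.017 0.057] F [2.11 0.48 6.56] Mz [ 0.053  0.005 -0.081 -0.081]
```

View pics/w9.png

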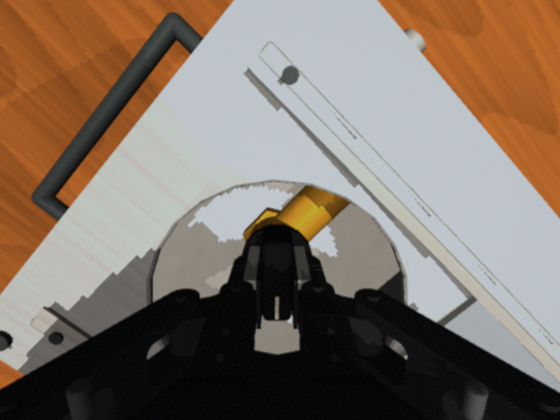

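The knob has turned about 133° with the jaws (white line still centred at (277,305)) and there is no seat yet. Continuing.

Emit:
play_rows:
  moves:
    - [0, [0, 0, 0], [0, 2, 0]]
    - [0, [0, 0, 0], [0, 2, 0]]
    - [0, [0, 0, 0], [0, 2, 0]]
    - [0, [0, 0, 0], [0, 1, 0]]

```text
time_s: 18.97
ee_pos: [559.3, 11.3, 81.9]
tcp_rot: [-0.234, 0.234, -0.667, 0.667]
wrist_force: [2.7, 0.7, 6.9]
gripper_width: 0.157
```

```bash
python3 avg.py 4
```

```text
t 19.17 pos [559.3  11.3  82. ] w 0.158 hdg z -2.4656 q6 0.797
M [ 0.0181 -0.445  -0.0158] sd [0.021 0.021 0.044] F [2.48 0.68 6.27] Mz [ 0.054 -0.013 -0.042 -0.063]
```

Emit:
play_rows:
  moves:
    - [0, [0, 0, 0.1], [0, 2, 0]]
    - [0, [0, 0, 0], [0, 2, 0]]
    - [0, [0, 0, 0], [0, 2, 0]]
    - [0, [0, 0, 0], [0, 1, 0]]

```text
time_s: 19.5
ee_pos: [559.4, 11.2, 81.9]
tcp_rot: [-0.193, 0.193, -0.68, 0.68]
wrist_force: [1.7, 0.0, 6.0]
gripper_width: 0.153
```

```bash
python3 avg.py 4
```

```text
t 19.7 pos [559.4  11.2  81.9] w 0.153 hdg z -2.5876 q6 0.919
M [-0.011  -0.4633  0.0488] sd [0.023 0.003 0.045] F [ 2.63 -0.12  6.35] Mz [0.127 0.025 0.028 0.015]
```

Rest torque has shifted up a little, which may be the seat. Taking smaller steps.

Emit:
play_rows:
  moves:
    - [0, [0, 0, 0], [0, 1, 0]]
    - [0, [0, 0, 0], [0, 1, 0]]
    - [0, [0, 0, 0], [0, 1, 0]]
    - [0, [0, 0, 0], [0, 0, 0]]

```text
time_s: 20.03
ee_pos: [559.4, 11.2, 81.9]
tcp_rot: [-0.175, 0.175, -0.685, 0.685]
wrist_force: [2.6, 0.3, 6.3]
gripper_width: 0.151
```

```bash
python3 avg.py 6
```

```text
t 20.33 pos [559.4  11.2  81.9] w 0.154 hdg z -2.6398 q6 0.971
M [-0.0922 -0.4502  0.0427] sd [0.011 0.036 0.05 ] F [ 2.53 -0.09  6.31] Mz [ 0.115  0.061  0.009 -0.022  0.091  0.001]
```

Emit:
play_rows:
  moves:
    - [0, [0, 0, 0], [0, 1, 0]]
    - [0, [0, 0, 0], [0, 1, 0]]
    - [0, [0, 0, 0], [0, 1, 0]]
    - [0, [0, 0, 0], [0, 0, 0]]

```text
time_s: 20.67
ee_pos: [559.4, 11.1, 82.0]
tcp_rot: [-0.157, 0.157, -0.689, 0.69]
wrist_force: [2.7, 0.2, 6.4]
gripper_width: 0.154
```

```bash
python3 avg.py 6
```

```text
t 20.97 pos [559.4  11.1  81.9] w 0.157 hdg z -2.6921 q6 1.024
M [-0.1575 -0.473   0.0767] sd [0.027 0.023 0.035] F [ 2.48 -0.28  6.13] Mz [0.154 0.05  0.066 0.057 0.067 0.067]
```

Emit:
play_rows:
  moves:
    - [0, [0, 0, 0], [0, 1, 0]]
    - [0, [0, 0, 0], [0, 1, 0]]
    - [0, [0, 0, 0], [0, 0, 0]]

```text
time_s: 21.22
ee_pos: [559.4, 11.1, 81.9]
tcp_rot: [-0.145, 0.145, -0.692, 0.692]
wrist_force: [3.1, -0.6, 6.4]
gripper_width: 0.152
```

```bash
python3 avg.py 8
```

```text
t 21.62 pos [559.4  11.1  81.9] w 0.155 hdg z -2.7268 q6 1.059
M [-0.2341 -0.4761  0.1156] sd [0.026 0.022 0.021] F [ 2.71 -0.8   6.23] Mz [0.12  0.076 0.15  0.102 0.108 0.139 0.114 0.114]
```

Emit:
play_rows:
  moves:
    - [0, [0, 0, 0], [0, 1, 0]]
    - [0, [0, 0, 0], [0, 1, 0]]
    - [0, [0, 0, 0], [0, 1, 0]]
    - [0, [0, 0, 0], [0, 0, 0]]

```text
time_s: 21.95
ee_pos: [559.4, 11.1, 81.9]
tcp_rot: [-0.127, 0.127, -0.695, 0.696]
wrist_force: [2.9, -0.7, 5.5]
gripper_width: 0.154
```

```bash
python3 avg.py 8; python3 look.py w10
```

```text
t 22.35 pos [559.4  11.1  81.9] w 0.156 hdg z -2.7792 q6 1.111
M [-0.3034 -0.4848  0.1333] sd [0.04  0.023 0.039] F [ 2.52 -0.84  5.64] Mz [0.154 0.106 0.085 0.155 0.073 0.189 0.167 0.138]
```

View pics/w10.png

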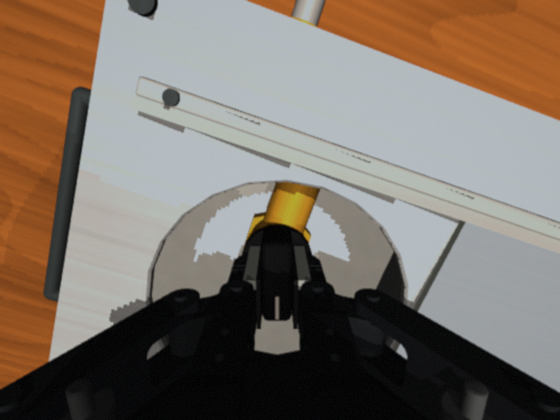

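The knob is still held in line with the jaws, and torque is climbing on the seat. One more small step to be clearly snug.

Emit:
play_rows:
  moves:
    - [0, [0, 0, 0], [0, 1, 0]]
    - [0, [0, 0, 0], [0, 1, 0]]
    - [0, [0, 0, 0], [0, 0, 0]]

```text
time_s: 22.65
ee_pos: [559.4, 11.0, 81.9]
tcp_rot: [-0.115, 0.115, -0.697, 0.698]
wrist_force: [2.6, -0.9, 5.7]
gripper_width: 0.155
```

```bash
python3 avg.py 10
```

```text
t 23.15 pos [559.4  11.   81.9] w 0.152 hdg z -2.8139 q6 1.146
M [-0.3529 -0.4959  0.18  ] sd [0.019 0.025 0.028] F [ 2.88 -0.99  6.21] Mz [0.181 0.19  0.228 0.176 0.167 0.208 0.193 0.164 0.118 0.177]
```

Snug at about 0.18 N m. Releasing and rising straight up.

Emit:
play_rows:
  moves:
    - [0.5, [0, 0, 0], [0, 0, 0]]
    - [0.5, [0, 0, 0], [0, 0, 0]]
    - [0.5, [0, 0, 0], [0, 0, 0]]
    - [0.5, [0, -15, 0], [0, 0, 0]]
    - [0.5, [0, -25, 0], [0, 0, 0]]

```text
time_s: 23.57
ee_pos: [557.7, 11.5, 119.9]
tcp_rot: [0.113, -0.117, 0.698, -0.697]
wrist_force: [-0.1, -0.4, 0.9]
gripper_width: 0.496
```

Emit:
play_rows:
  moves:
    - [0.5, [0, -30, 0], [0, 0, 0]]
    - [0.5, [0, -35, 0], [0, 0, 0]]
    - [0.5, [0, -35, 0], [0, 5.5, 0]]
    - [0.5, [0, 0, 0], [0, 5.5, 0]]
    - [0.5, [0, 0, 0], [0, 5.4, 0]]

```text
time_s: 23.98
ee_pos: [559.5, 11.4, 223.7]
tcp_rot: [-0.013, 0.011, -0.707, 0.707]
wrist_force: [0.4, 1.0, -1.3]
gripper_width: 0.502
```

Emit:
play_rows:
  moves:
    - [0.5, [0, 0, 0], [0, 0, 0]]

```text
time_s: 24.07
ee_pos: [558.9, 11.4, 222.0]
tcp_rot: [-0.013, 0.013, -0.707, 0.707]
wrist_force: [-0.1, -1.3, -0.3]
gripper_width: 0.501
```

```bash
python3 look.py w11
python3 - <<'E'
from h import *
plan([566.7,-152.6,160],goal(.0405,1))
E
```

```text
t 24.12 pos [558.8  11.4 221.6] F [ 0.6 -0.3  0.6] w 0.5 q [-0.1   0.41  1.73 -0.    1.    1.43]
shift tool [ -1.1  61.6 164.2] turn deg [0.   0.05 0.05]
axes [[-0.999, -0.001, 0.041], [-0.041, -0.0, -0.999], [0.001, -1.0, -0.0]]
```

View pics/w11.png

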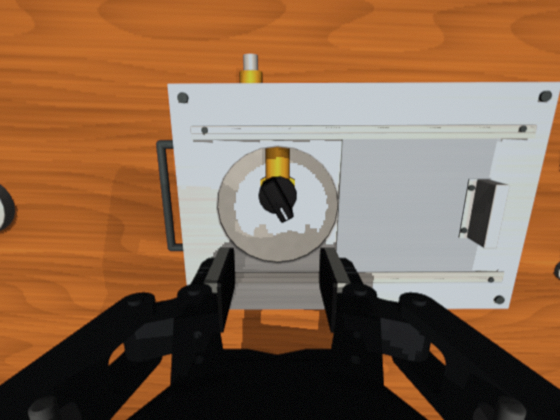

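Run:
```python
import cv2
i=cv2.imread("pics/w11.png");cv2.imwrite("pics/w11z.png",cv2.resize(i[165:235,240:320],None,fx=8,fy=8,interpolation=cv2.INTER_CUBIC))
```

```text
(no output)
```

View pics/w11z.png

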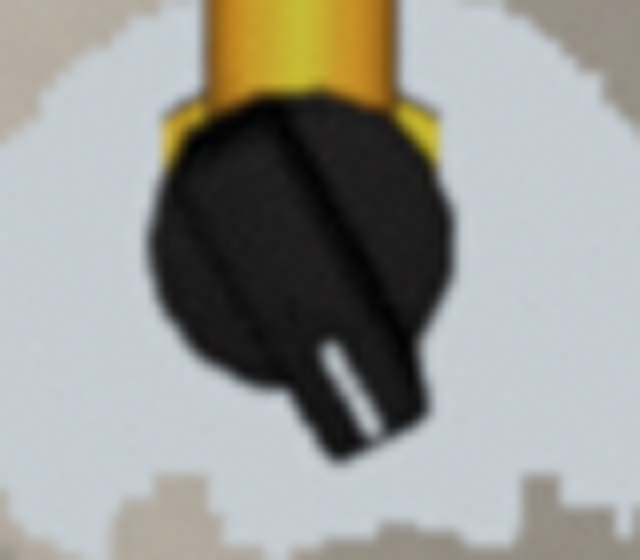

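Run:
```python
from h import *
import pickle
c=pickle.load(open("pics/w11.pkl","rb"))
z=lambda p:(np.array(p)+.5)/8-.5+[240,165]
P=ray(c,z([(328,345),(377,438),(175,195),(335,462),(275,110),(410,335)]),102)
for a,b in((0,1),(2,3),(4,5)):d=P[b]-P[a];print(np.arctan2(d[1],d[0]),d.round(1))
```

```text
-2.632570431014404 [-10.7  -6.    0. ]
-2.5842648037164824 [-30.2 -18.8   0. ]
-2.5709839140523862 [-24.8 -15.9   0. ]
```

Run:
```python
from h import *
import pickle
c=pickle.load(open("pics/w11.pkl","rb"))
z=lambda p:(np.array(p)+.5)/8-.5+[240,165]
P=ray(c,z([(335,462),(428,410),(381,436),(300,242)]),102);print(P.round(1))
d=P[1]-P[0];print("edge yaw",np.arctan2(d[1],d[0])-np.pi/2,np.linalg.norm(d))
for ax in((560.1,10.5),(559,10.5),(560.1,11.5)):
    d=P[2,:2]-ax;print(np.arctan2(d[1],d[0]),np.linalg.norm(d))
# skirt centre at z=78
print(ray(c,z([(302,238)]),78))
```

```text
[[539.5   6.7 102. ]
 [546.1  -3.5 102. ]
 [542.8   1.6 102. ]
 [565.   11.6 102. ]]
edge yaw -2.5697831352670537 12.127559467838614
-2.667178881224692 19.41504490392951
-2.6399300214820784 18.443374845922094
-2.6224439089811584 19.891762499486678
[[559.66800138  11.17302658  78.        ]]
```

The knob springs back about 0.15–0.2 rad from the last grip angle (yaw now about -2.62). Expected residual seat torque is 0.06 N m, but the release was quick. There is time to regrip and check the seat, then unload gently.

Run:
```python
from h import *
plan([559.2,11.2,82],goal(-2.62,0))
```

```text
t 24.12 pos [558.8  11.4 221.6] F [ 0.6 -0.3  0.6] w 0.5 q [-0.1   0.41  1.73 -0.    1.    1.43]
shift tool [ -0.5 139.6   0.2] turn deg [ 1.000e-02 -2.751e+01  5.000e-02]
axes [[-0.999, -0.001, 0.041], [-0.041, -0.0, -0.999], [0.001, -1.0, -0.0]]
```

Emit:
play_rows:
  moves:
    - [0.5, [-0.5, 0, 0.2], [0, -6.9, 0]]
    - [0.5, [0, 15, 0], [0, -6.9, 0]]
    - [0.5, [0, 25, 0], [0, -6.9, 0]]
    - [0.5, [0, 25, 0], [0, -6.8, 0]]
    - [0.5, [0, 0, 0], [0, 0, 0]]

```text
time_s: 24.53
ee_pos: [557.6, 11.3, 152.4]
tcp_rot: [0.182, -0.187, 0.684, -0.682]
wrist_force: [-0.2, -0.6, -0.2]
gripper_width: 0.499
```

Emit:
play_rows:
  moves:
    - [0.5, [0, 20, 0], [0, 0, 0]]
    - [0.5, [0, 15, 0], [0, 0, 0]]
    - [0.5, [0, 0, 0], [0, 0, 0]]
    - [0.5, [0, 0, 0], [0, 0, 0]]

```text
time_s: 24.87
ee_pos: [559.8, 11.2, 122.1]
tcp_rot: [0.181, -0.182, 0.684, -0.683]
wrist_force: [-1.0, 0.1, 0.5]
gripper_width: 0.498
```

```bash
python3 - <<'E'
from h import *
plan([559.2,11.2,82],goal(-2.62,0))
E
python3 look.py w12
```

```text
t 24.87 pos [559.8  11.2 122.1] F [-1.   0.1  0.5] w 0.498 q [-0.1   0.54  1.83 -0.    0.78  0.95]
shift tool [ 0.4 40.1 -0.3] turn deg [ 0.04 -0.18  0.06]
axes [[-0.869, -0.001, 0.496], [-0.496, 0.0, -0.869], [0.001, -1.0, -0.001]]
```

View pics/w12.png

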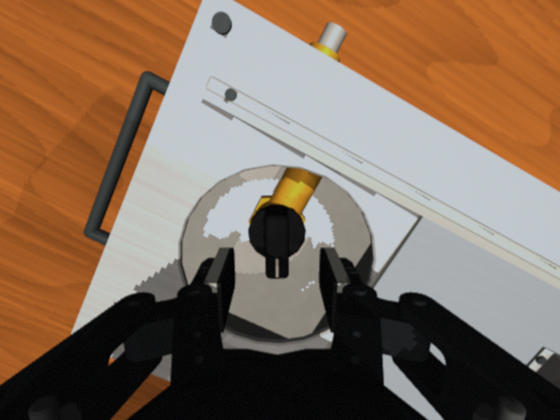

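The bar is upright in the image at (277,262), so the knob yaw is indeed about -2.62. Going down and gripping.

Emit:
play_rows:
  moves:
    - [0.5, [0.4, 12, -0.3], [0, 0, 0]]
    - [0.5, [0, 15, 0], [0, 0, 0]]
    - [0.5, [0, 13, 0], [0, 0, 0]]
    - [0.5, [0, 0, 0], [0, 0, 0]]
    - [0.5, [0, 0, 0], [0, 0, 0]]

```text
time_s: 25.33
ee_pos: [559.6, 11.2, 82.7]
tcp_rot: [-0.182, 0.181, -0.683, 0.683]
wrist_force: [-0.1, -0.5, -0.3]
gripper_width: 0.497
```

Emit:
play_rows:
  moves:
    - [0, [0, 0, 0], [0, 0, 0]]
    - [0, [0, 0, 0], [0, 0, 0]]
    - [0, [0, 0, 0], [0, 0, 0]]
    - [0, [0, 0, 0], [0, 0, 0]]
    - [0, [0, 0, 0], [0, 0, 0]]

```text
time_s: 25.75
ee_pos: [559.7, 11.3, 83.0]
tcp_rot: [-0.182, 0.181, -0.683, 0.684]
wrist_force: [-1.9, 1.2, 6.1]
gripper_width: 0.152
```

```bash
python3 avg.py 6
```

```text
t 26.05 pos [559.7  11.3  83. ] w 0.155 hdg z -2.6221 q6 0.953
M [0.2207 0.2085 0.0041] sd [0.014 0.036 0.03 ] F [-1.8   1.36  6.05] Mz [ 0.003  0.    -0.018 -0.023 -0.007  0.069]
```

Emit:
play_rows:
  moves:
    - [0, [0, 0, 0], [0, 1, 0]]
    - [0, [0, 0, 0], [0, 1, 0]]
    - [0, [0, 0, 0], [0, 1, 0]]
    - [0, [0, 0, 0], [0, 0, 0]]

```text
time_s: 26.38
ee_pos: [559.7, 11.3, 83.1]
tcp_rot: [-0.164, 0.163, -0.688, 0.688]
wrist_force: [-0.6, 1.3, 6.0]
gripper_width: 0.154
```

```bash
python3 avg.py 6
```

```text
t 26.68 pos [559.7  11.3  83. ] w 0.155 hdg z -2.6742 q6 1.006
M [0.1276 0.204  0.0563] sd [0.026 0.029 0.017] F [-1.33  1.01  6.32] Mz [0.072 0.046 0.043 0.035 0.084 0.058]
```

Emit:
play_rows:
  moves:
    - [0, [0, 0, 0], [0, 1, 0]]
    - [0, [0, 0, 0], [0, 1, 0]]
    - [0, [0, 0, 0], [0, 1, 0]]
    - [0, [0, 0, 0], [0, 1, 0]]
    - [0, [0, 0, 0], [0, 0, 0]]

```text
time_s: 27.1
ee_pos: [559.8, 11.2, 83.0]
tcp_rot: [-0.14, 0.139, -0.693, 0.694]
wrist_force: [-2.6, -0.2, 6.1]
gripper_width: 0.158
```

```bash
python3 avg.py 6
```

```text
t 27.4 pos [559.7  11.2  83. ] w 0.154 hdg z -2.7439 q6 1.076
M [-0.0094  0.178   0.1282] sd [0.028 0.025 0.03 ] F [-1.21  0.13  6.09] Mz [0.159 0.105 0.09  0.108 0.136 0.172]
```

Emit:
play_rows:
  moves:
    - [0, [0, 0, 0], [0, 1, 0]]
    - [0, [0, 0, 0], [0, 1, 0]]
    - [0, [0, 0, 0], [0, 1, 0]]
    - [0, [0, 0, 0], [0, 1, 0]]
    - [0, [0, 0, 0], [0, 0, 0]]

```text
time_s: 27.82
ee_pos: [559.8, 11.1, 83.0]
tcp_rot: [-0.116, 0.115, -0.697, 0.698]
wrist_force: [-0.8, -0.8, 6.1]
gripper_width: 0.153
```

```bash
python3 avg.py 8
```

```text
t 28.22 pos [559.8  11.1  83. ] w 0.152 hdg z -2.8136 q6 1.145
M [-0.1402  0.1731  0.1734] sd [0.007 0.028 0.023] F [-0.99 -0.48  6.05] Mz [0.188 0.162 0.125 0.196 0.204 0.166 0.172 0.174]
```

The torque curve repeats (0.056, 0.128 and 0.173 N m), so the seat is confirmed. I'll go up slightly, then unload gently with the jaws still closed.

Emit:
play_rows:
  moves:
    - [0, [0, 0, 0], [0, 1, 0]]
    - [0, [0, 0, 0], [0, 1, 0]]
    - [0, [0, 0, 0], [0, 0, 0]]

```text
time_s: 28.47
ee_pos: [559.8, 11.1, 83.0]
tcp_rot: [-0.104, 0.102, -0.699, 0.7]
wrist_force: [-0.6, -1.6, 5.9]
gripper_width: 0.155
```

```bash
python3 avg.py 8
```

```text
t 28.87 pos [559.8  11.1  83. ] w 0.157 hdg z -2.8484 q6 1.18
M [-0.2043  0.1563  0.1969] sd [0.018 0.038 0.038] F [-1.   -0.68  5.86] Mz [0.28  0.181 0.224 0.207 0.186 0.182 0.146 0.168]
```

Emit:
play_rows:
  moves:
    - [0, [0, 0, 0], [0, -1, 0]]
    - [0, [0, 0, 0], [0, -1, 0]]
    - [0, [0, 0, 0], [0, -1, 0]]
    - [0, [0, 0, 0], [0, 0, 0]]

```text
time_s: 29.2
ee_pos: [559.8, 11.2, 83.0]
tcp_rot: [-0.123, 0.121, -0.696, 0.697]
wrist_force: [-1.4, 1.4, 5.7]
gripper_width: 0.158
```

```bash
python3 avg.py 6
```

```text
t 29.5 pos [559.8  11.2  83. ] w 0.155 hdg z -2.796 q6 1.128
M [-0.1105  0.1558  0.2615] sd [0.016 0.026 0.022] F [-1.03  0.22  5.75] Mz [0.275 0.231 0.267 0.298 0.244 0.254]
```

Emit:
play_rows:
  moves:
    - [0, [0, 0, 0], [0, -2, 0]]
    - [0, [0, 0, 0], [0, -2, 0]]
    - [0, [0, 0, 0], [0, -1, 0]]
    - [0, [0, 0, 0], [0, -1, 0]]
    - [0, [0, 0, 0], [0, 0, 0]]

```text
time_s: 29.92
ee_pos: [559.7, 11.3, 83.0]
tcp_rot: [-0.159, 0.158, -0.689, 0.689]
wrist_force: [-1.7, 1.3, 5.8]
gripper_width: 0.156
```

```bash
python3 avg.py 6
```

```text
t 30.22 pos [559.7  11.3  83. ] w 0.157 hdg z -2.6915 q6 1.023
M [0.0966 0.1975 0.1982] sd [0.027 0.019 0.034] F [-0.88  0.74  6.03] Mz [0.156 0.178 0.197 0.247 0.24  0.172]
```

Emit:
play_rows:
  moves:
    - [0, [0, 0, 0], [0, -1, 0]]
    - [0, [0, 0, 0], [0, -1, 0]]
    - [0, [0, 0, 0], [0, 0, 0]]
    - [0.5, [0, 0, 0], [0, 0, 0]]
    - [0.5, [0, 0, 0], [0, 0, 0]]

```text
time_s: 30.63
ee_pos: [559.5, 11.2, 82.3]
tcp_rot: [-0.17, 0.169, -0.686, 0.687]
wrist_force: [-0.1, -0.2, 0.1]
gripper_width: 0.424
```

Emit:
play_rows:
  moves:
    - [0.5, [0, 0, 0], [0, 0, 0]]
    - [0.5, [0, -15, 0], [0, 0, 0]]
    - [0.5, [0, -30, 0], [0, 0, 0]]
    - [0.5, [0, -35, 0], [0, 0, 0]]
    - [0.5, [0, -30, 0], [0, 0, 0]]

```text
time_s: 31.05
ee_pos: [559.2, 11.2, 193.5]
tcp_rot: [-0.17, 0.17, -0.686, 0.686]
wrist_force: [0.1, -0.2, -0.3]
gripper_width: 0.502
```

Emit:
play_rows:
  moves:
    - [0.5, [0, -25, 0], [0, 6.5, 0]]
    - [0.5, [0, 0, 0], [0, 6.5, 0]]
    - [0.5, [0, 0, 0], [0, 6.5, 0]]
    - [0.5, [0, 0, 0], [0, 6.0, 0]]
    - [0.5, [0, 0, 0], [0, 0, 0]]

```text
time_s: 31.47
ee_pos: [559.2, 11.2, 217.0]
tcp_rot: [-0.012, 0.012, -0.707, 0.707]
wrist_force: [-0.1, 0.0, 0.4]
gripper_width: 0.501
```

```bash
python3 look.py w13
python3 - <<'E'
from h import *
import cv2
plan([566.7,-152.6,160],goal(.0405,1))
i=cv2.imread("pics/w13.png");cv2.imwrite("pics/w13z.png",cv2.resize(i[165:235,240:320],None,fx=8,fy=8,interpolation=cv2.INTER_CUBIC))
E
```

```text
t 31.52 pos [559.2  11.2 216.9] F [ 0.1  0.1 -0. ] w 0.498 q [-0.1   0.41  1.74 -0.    0.99  1.43]
shift tool [ -0.7  56.9 164. ] turn deg [-0.    0.04 -0.  ]
axes [[-0.999, 0.0, 0.041], [-0.041, -0.0, -0.999], [-0.0, -1.0, 0.0]]
```

View pics/w13z.png

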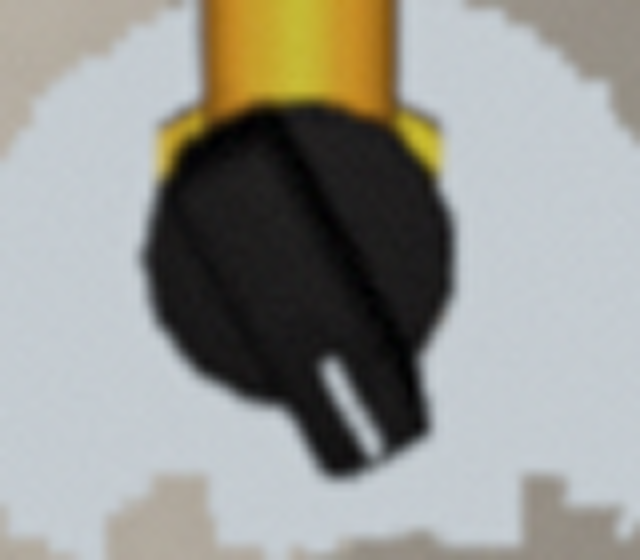

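The knob stayed at about the same angle after the gentle release. Next I close the shutter.

Emit:
play_rows:
  moves:
    - [0.5, [-0.7, 0, 34], [0, 0, 0]]
    - [0.5, [0, 0, 35], [0, 0, 0]]
    - [0.5, [0, 0, 35], [0, 0, 0]]
    - [0.5, [0, 0, 35], [0, 0, 0]]
    - [0.5, [0, 0, 25], [0, 0, 0]]

```text
time_s: 31.93
ee_pos: [566.4, -155.2, 216.6]
tcp_rot: [-0.015, 0.015, -0.707, 0.707]
wrist_force: [0.6, -0.3, -0.2]
gripper_width: 0.504
```

Emit:
play_rows:
  moves:
    - [0.5, [0, 15, 0], [0, 0, 0]]
    - [0.5, [0, 25, 0], [0, 0, 0]]
    - [0.5, [0, 17, 0], [0, 0, 0]]
    - [0.5, [0, 0, 0], [0, 0, 0]]
    - [0.5, [0, 0, 0], [0, 0, 0]]

```text
time_s: 32.35
ee_pos: [566.3, -152.6, 159.4]
tcp_rot: [0.014, -0.015, 0.707, -0.707]
wrist_force: [1.0, 0.3, 0.9]
gripper_width: 0.5
```

```bash
python3 look.py w14
python3 - <<'E'
from h import *
plan([566.7,-152.6,134],goal(.0405,1))
E
```

```text
t 32.4 pos [ 566.8 -152.7  160.4] F [-0.2 -0.4  0.4] w 0.502 q [-0.38  0.52  1.73 -0.    0.89  1.15]
shift tool [ 0.1 26.4 -0.1] turn deg [-0.01  0.07 -0.01]
axes [[-0.999, 0.0, 0.042], [-0.042, -0.0, -0.999], [-0.0, -1.0, 0.0]]
```

View pics/w14.png

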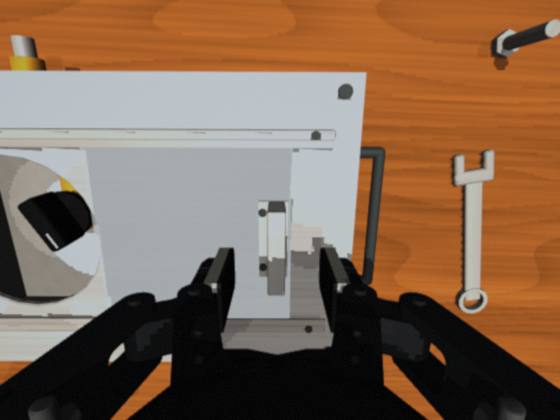

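The grip bar (277,250) is centred between the fingers.

Emit:
play_rows:
  moves:
    - [0.5, [0, 15, 0], [0, 0, 0]]
    - [0.5, [0, 11, 0], [0, 0, 0]]
    - [0.5, [0, 0, 0], [0, 0, 0]]
    - [0, [0, 0, 0], [0, 0, 0]]
    - [0, [0, 0, 0], [0, 0, 0]]
  squeeze: 25

```text
time_s: 32.82
ee_pos: [566.8, -152.6, 134.5]
tcp_rot: [-0.014, 0.014, -0.707, 0.707]
wrist_force: [-0.0, 0.5, -0.6]
gripper_width: 0.225
```

Emit:
play_rows:
  moves:
    - [0, [0, 0, 0], [0, 0, 0]]
    - [0, [0, 0, 0], [0, 0, 0]]
    - [0, [0, 0, 0], [0, 0, 0]]

```text
time_s: 33.07
ee_pos: [566.8, -152.7, 134.6]
tcp_rot: [-0.014, 0.014, -0.707, 0.707]
wrist_force: [-0.7, 0.7, 6.9]
gripper_width: 0.106
```

Emit:
play_rows:
  moves:
    - [0, [0, 0, -5], [0, 0, 0]]
    - [0, [0, 0, -15], [0, 0, 0]]
    - [0, [0, 0, -20], [0, 0, 0]]
    - [0, [0, 0, -15], [0, 0, 0]]
    - [0, [0, 0, 0], [0, 0, 0]]

```text
time_s: 33.48
ee_pos: [564.7, -95.8, 134.6]
tcp_rot: [-0.015, 0.014, -0.707, 0.707]
wrist_force: [0.1, 1.8, 6.4]
gripper_width: 0.102
```

Emit:
play_rows:
  moves:
    - [0, [0, 0, -15], [0, 0, 0]]
    - [0, [0, 0, -18], [0, 0, 0]]
    - [0, [0, 0, -11], [0, 0, 0]]
    - [0, [0, 0, -4], [0, 0, 0]]
    - [0, [0, 0, 0], [0, 0, 0]]

```text
time_s: 33.9
ee_pos: [562.9, -49.4, 134.6]
tcp_rot: [-0.015, 0.014, -0.707, 0.707]
wrist_force: [-0.8, 1.7, 7.6]
gripper_width: 0.101
```

Emit:
play_rows:
  moves:
    - [0, [0, 0, -1], [0, 0, 0]]
    - [0, [0, 0, -1], [0, 0, 0]]
    - [0, [0, 0, 0], [0, 0, 0]]

```text
time_s: 34.15
ee_pos: [562.9, -48.4, 134.6]
tcp_rot: [-0.015, 0.013, -0.707, 0.707]
wrist_force: [-0.2, -0.4, 7.5]
gripper_width: 0.11
```

Emit:
play_rows:
  moves:
    - [0, [0, 0, -1.5], [0, 0, 0]]
    - [0, [0, 0, -1], [0, 0, 0]]
    - [0, [0, 0, 0], [0, 0, 0]]

```text
time_s: 34.4
ee_pos: [562.8, -46.0, 134.6]
tcp_rot: [-0.015, 0.013, -0.707, 0.707]
wrist_force: [-0.5, -0.6, 8.2]
gripper_width: 0.107
```

Emit:
play_rows:
  moves:
    - [0, [0, 0, -1.5], [0, 0, 0]]
    - [0, [0, 0, -0.5], [0, 0, 0]]
    - [0, [0, 0, 0], [0, 0, 0]]

```text
time_s: 34.65
ee_pos: [562.7, -44.1, 134.6]
tcp_rot: [-0.015, 0.013, -0.707, 0.707]
wrist_force: [-1.0, -0.9, 8.3]
gripper_width: 0.107
```

Emit:
play_rows:
  moves:
    - [0, [0, 0, -0.8], [0, 0, 0]]
    - [0, [0, 0, 0], [0, 0, 0]]

```text
time_s: 34.82
ee_pos: [562.7, -43.3, 134.6]
tcp_rot: [-0.015, 0.013, -0.707, 0.707]
wrist_force: [-1.3, -1.3, 7.9]
gripper_width: 0.111
```

```bash
python3 avg.py 3
```

```text
t 34.97 pos [562.7 -43.3 134.6] w 0.104 hdg z -3.1021 q6 1.338
M [-0.1906  0.0766 -0.0796] sd [0.024 0.033 0.029] F [-1.29 -1.08  7.56] Mz [-0.081 -0.043 -0.115]
```

Emit:
play_rows:
  moves:
    - [0, [0, 0, -0.8], [0, 0, 0]]
    - [0, [0, 0, 0], [0, 0, 0]]

```text
time_s: 35.13
ee_pos: [562.7, -42.5, 134.6]
tcp_rot: [-0.015, 0.013, -0.707, 0.707]
wrist_force: [-0.0, -0.5, 9.5]
gripper_width: 0.107
```

Emit:
play_rows:
  moves:
    - [0, [0, 0, -0.8], [0, 0, 0]]
    - [0, [0, 0, 0], [0, 0, 0]]

```text
time_s: 35.3
ee_pos: [562.6, -41.7, 134.6]
tcp_rot: [-0.015, 0.013, -0.707, 0.707]
wrist_force: [-0.5, -1.2, 8.3]
gripper_width: 0.105
```

```bash
python3 avg.py 3; python3 look.py w15
```

```text
t 35.45 pos [562.6 -41.7 134.6] w 0.104 hdg z -3.1022 q6 1.341
M [-0.1748  0.0863 -0.0442] sd [0.017 0.015 0.004] F [-0.38 -0.92  7.92] Mz [-0.045 -0.049 -0.038]
```

View pics/w15.png

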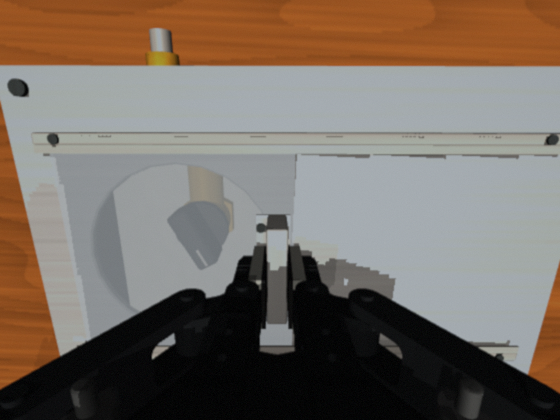

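Emit:
play_rows:
  moves:
    - [0, [0, 0, -0.8], [0, 0, 0]]
    - [0, [0, 0, 0], [0, 0, 0]]

```text
time_s: 35.67
ee_pos: [562.6, -41.1, 134.6]
tcp_rot: [-0.015, 0.013, -0.707, 0.707]
wrist_force: [0.2, -2.5, 8.5]
gripper_width: 0.107
```

Emit:
play_rows:
  moves:
    - [0, [0, 0, -0.8], [0, 0, 0]]
    - [0, [0, 0, 0], [0, 0, 0]]

```text
time_s: 35.83
ee_pos: [562.6, -40.9, 134.6]
tcp_rot: [-0.015, 0.013, -0.706, 0.708]
wrist_force: [-1.6, -7.3, 7.7]
gripper_width: 0.11
```

```bash
python3 avg.py 3
```

```text
t 35.98 pos [562.7 -41.  134.6] w 0.111 hdg z -3.102 q6 1.344
M [-1.3024  0.1404 -0.0427] sd [0.045 0.008 0.008] F [-1.59 -7.42  7.64] Mz [-0.051 -0.032 -0.045]
```

The end stop is felt at y ≈ -41 (7 N), so the shutter is fully shut. Releasing and rising.

Emit:
play_rows:
  moves:
    - [0.5, [0, 0, 0], [0, 0, 0]]
    - [0.5, [0, 0, 0], [0, 0, 0]]
    - [0.5, [0, 0, 0], [0, 0, 0]]
    - [0.5, [0, -20, 0], [0, 0, 0]]
    - [0.5, [0, -30, 0], [0, 0, 0]]

```text
time_s: 36.4
ee_pos: [560.8, -39.0, 181.9]
tcp_rot: [0.012, -0.016, 0.707, -0.707]
wrist_force: [0.1, 0.1, -0.5]
gripper_width: 0.499
```

Emit:
play_rows:
  moves:
    - [0.5, [0, -35, 0], [0, 0, 0]]
    - [0.5, [0, -35, 0], [0, 0, 0]]
    - [0.5, [0, 0, 0], [0, 0, 0]]
    - [0.5, [0, 0, 0], [0, 0, 0]]

```text
time_s: 36.73
ee_pos: [562.4, -39.2, 255.3]
tcp_rot: [-0.015, 0.013, -0.707, 0.707]
wrist_force: [0.9, -0.2, -1.1]
gripper_width: 0.499
```

```bash
python3 look.py w16; python3 look.py t16 top
python3 - <<'E'
from station import monitor;s=monitor.sense();print(s["time_s"],s["ee_pos"],s["wrist_force"])
import cv2,numpy as np
a=cv2.imread("pics/top0.png");b=cv2.imread("pics/t16.png");cv2.imwrite("pics/t16c.png",np.hstack([a[130:300,110:440],b[130:300,110:440]]))
E
```

```text
36.8333 [561.50598508 -39.06653655 252.8902968 ] [ 1.11514998  0.47611086 -0.62754108]
```

View pics/w16.png

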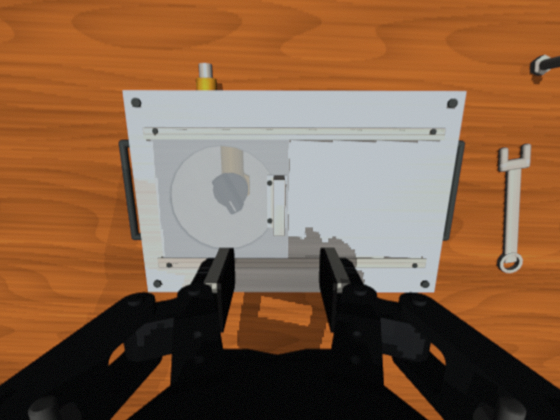

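View pics/t16c.png

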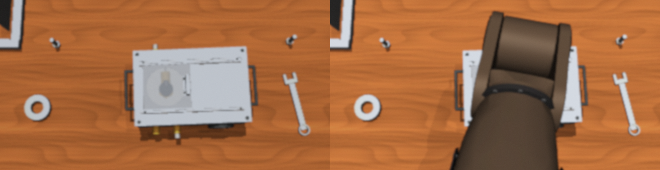

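The shutter is shut: its grip is at (279,206) and the sheet covers the opening. The knob stands turned beneath it, and the bolts, bearing and wrench are where they were.

```bash
python3 -c "
from station import workorder;print(workorder.finish_job())"
```

```text
the job is handed in; nothing more can be done
None
```

I opened the shutter, turned the vent knob clockwise until it was snug on its seat, then slid the shutter fully shut. I handed the job in at 36.8 s of the 72 s allowed; no verdict comes back.

**Knob:** I turned it about 2.8 rad clockwise and felt the needle land after roughly 2.55 rad. Peak torque was about 0.2–0.28 N m.
- **First release:** the knob sprang back about 0.2 rad, more than I expected from "slightly". I gripped it again, and the torque climbed the same way as before.
- **Second release:** I unloaded it gently before letting go. The knob stayed at about -2.62 rad, where I estimate roughly 0.05–0.06 N m still on the seat. That is above the 0.025 N m needed, but I worked it out from torque and pictures and did not measure it directly.

**Shutter:** I pushed it to its end stop, felt at about 7 N. That was some 3 mm beyond where I first gripped it.

**Last pictures:** the sheet covers the opening, the bolts, bearing and wrench look unmoved, and the gripper is clear of everything.

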